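Hang the mug back up and show the customer the engraving sample

ROBOT

A 6-joint arm with a two-finger parallel gripper is mounted at the origin on the work surface. World frame = base frame: x ahead of the robot, y to its left, z up, the work surface at z = 0. Lengths are in m, angles in rad, forces in N, time in s.
With the tool pointing down it reaches from about 0.275 to 0.725 m from the base axis. Payload 5.6 kg.
Tool frame: the origin (TCP) lies at the very end of the fingers, on their centre line; the grasp point (between the pads) lies 19 mm behind it; z points along the fingers, y is the line along which they close (so a half turn about z gives the same grasp; the last joint's range is limited). The gripper opens to 85 mm and grips with 20 to 120 N. Pads are 22 mm wide; open, the fingers measure 114 mm over their backs; the gripper's body (76 mm by 85 mm) begins 54 mm behind the grasp point. The pads swing forward as they close: fully open they stand 13 mm farther back than shut.
Start: joints at [1.444, 0.255, 0.108, 0, -1.424, -0.285], TCP at [0.22, 0.504, 0.231] pointing down, gripper open.
Joint ranges: [-2.95, 2.95], [-1.21, 1.97], [-1.09, 1.5], [-2.87, 1.71], [-2.94, -0.07], [-3.05, 3.05]. Speed limits (rad/s): [2.57, 2.57, 3.14, 3.14, 3.14, 3.14].

INTERFACE

Orientations are given as a unit quaternion [w, x, y, z].
In Python, from rig import r gives the robot as it stands. The module is installed in compiled form; this text tells all that it offers.
- The arm moves only by the tool play_rows, never from a script. Its argument "targets" is text: rows parted by semicolons, each of 7 numbers parted by spaces: the shift along the tool's x, y, z in cm, then the turn, a rotation vector about the tool's x, y, z in degrees, then the closure, from -1 (fully open) to 1 (shut). In form: dx dy dz rx ry rz grip; .... A call has 1 to 12 rows; each row shifts and turns the commanded pose from where the row before left it, along the tool's axes as they then stand; what a row does not reach is not made up. A row lasts 1/8 s, in which the tool goes at most 62.5 mm and 10.7 degrees, less where a joint would pass 70% of its speed; a pose out of reach is approached as far as the arm can. A call is refused whole if a number of a shift passes 6.25 or a number of a turn 10.7, either way. A call with a gripper value outside its range is refused whole. The fingers move at their own pace and stop on an object; "grip_force" is the grip in N (left out, the last holds). Time passes only in rows, so rows that do not move let the fingers close. It gives the time, the measured TCP pose, the force, the opening and the grip force at its end, in the units of the state.
- r.state(): the state, without advancing time (a new reading comes with each control period).
- r.camera(name): name is "scene" or "side" or "wrist"; returns (picture, depth): 384x512x3 uint8, red, green, blue; 384x512 float32, m along the optical axis (not along the pixel's ray), 0 where there is no reading.
- r.camera_model(name): a dict with "fov_y" (degrees; the focal length in pixels is half the picture's height over the tangent of half this angle, whatever the lens; pixels are square), "cx", "cy" (the principal point, pixels), "extrinsics" (4x4, takes a point from world to camera coordinates). Camera axes: x right, y up, looking along -z (the intrinsics and any distortion apply to the point x, -y, -z); pixel columns grow to the right and rows downward; lengths in m; the calibration is good to about 2 mm. A picture is of the moment at which its call begins: read the wrist's pose just before it. camera_model takes no time and is no camera call; for the wrist camera it gives the pose at the moment of the call.
- r.sign_off(): hands the job in; it is judged then, once.
Trained networks look in the newest picture that a camera, given by its name, has taken for a name from the list of things; names that differ only in an ending like _2 or _b are one class to them, and where a whole thing is asked for, a point or a joint stands for the part that bears it (a point fixed in the world has none). Each returns a list of dicts, best first, with "confidence" (0 to 1); they miss things now and then, are a little off and sometimes report something else, mostly with a low value. They report only what shows in the picture. A call takes as long as a camera call.
- r.search_frame(thing, camera): "at" ([column, row] in pixels, amid what is visible of it).
The state is a dict: "clock": time; "joint_pos": joint angles; "dq": joint speeds; "effort": joint torques, N m; "eef_pos": TCP position; "eef_rot": TCP orientation; "force": force on the tool from outside, world axes, zero at the start; "wrist_torque": the same for the moment, N m; "width": finger opening in m; "gripper_force": force on a finger pad.
Only numpy, scipy, OpenCV 4.12 (cv2) and the standard library are available. Lean on these libraries where they do the work, as an engineer would, in place of code of your own. Each camera call takes 0.05 s, during which the arm holds its last target. There are 200 camera calls.

TASK

Clear the rubber counter mat by hanging the small mug that stands on it by its handle on the free hook of the mug stand, the one that points to your side, and let go of it. Then lift the clear engraving sample out of its wooden holder (the square notch in one corner marks its frosted end; seen from the labelled face as it stands, the notch is at the top right) and finish while holding it still about 15 cm above the middle of the mat, label up and nearly level, square to the mat, the right way round for the customer who faces you across the counter: frosted end on your left, notched long edge towards you. Leave the other goods on the counter where they are.

Things in the scene. Friction and masses are not known exactly. Their poses are not given: they have to be found in the camera images.
- mug: small white mug standing on the mat; outside diameter 64 mm, 82 mm high, wall 4 mm, about 0.24 kg. Origin at the centre of its underside, z up its axis, +y towards its handle. The handle is a D of 9 mm round bar in the y-z plane, reaching 65 mm from the axis; the opening between wall and bar is about 24 mm wide (y 32 to 56) and 40 mm high (z 21 to 61)
- mug_handle (a point): point under the top of the mug's handle, where the hook should bear: at (0, 54, 61.5) mm in the mug's frame
- stand: fixed mug stand: round base 144 mm across, an upright post 12 mm thick and 312 mm high at the origin (centre of the underside), z up. The free hook is a 7 mm round bar that leaves the post at height 200 mm and runs 78 mm along the stand's -x, then turns up to a tip at x -90 mm, z 217 mm. On the other (+x) arm a blue mug already hangs, fixed, its body on that arm's -y side
- hook (a point): point on the upper side of the free hook's bar, 45 mm from the post's axis, 203.5 mm up
- mat: fixed black rubber counter mat, 220 mm (x) by 240 mm (y), 4 mm thick; origin at the centre of its underside, +x towards the customer across the counter, +y to the robot's left
- holder: fixed wooden block that holds the sample upright: 34 mm (x, along the slot) by 46 mm (y) by 22 mm high, slot 10 mm wide and 12 mm deep, open at both ends; origin at the centre of the underside. It and a second like it (holding the bamboo sample) stand in either of two places
- plate: the engraving sample, a clear plate 62 mm long (x), 8 mm thick (y), 54 mm high (z), about 50 g, on edge in the slot, its ends 14 mm past the block. Origin at the middle of its lower edge face, z up as it stands. The paper label is on its +y face. The 18 mm at its -x end are frosted, and the top corner of that end has a 12 by 12 mm square notch
- plate_middle (a point): centre of the sample plate, 27 mm above its lower edge
- notch (a point): middle of the notch's empty square: at (-25, 0, 48) mm in the plate's frame
- bamboo: bystander: plain bamboo sample, 62 by 8 by 54 mm, no notch, standing in the second holder; origin at the middle of its lower edge face
- tin1: bystander: brass candle tin, 62 mm across, 46 mm high, origin at the centre of its underside
- tin2: bystander: brass candle tin, 62 mm across, 46 mm high, origin at the centre of its underside
- mug2: bystander: larger white mug, 82 mm across, 95 mm high, origin at the centre of its underside
- dish: bystander: shallow white bowl, 100 mm across, 28 mm high, origin at the centre of its underside
- pump: bystander: amber bottle with a black cap, 56 mm across, 130 mm high, origin at the centre of its underside
- matchbox: bystander: flat cardboard box, 65 by 110 by 22 mm, origin at the centre of its underside

How it is judged:
By the outcome, as a careful person would: the job done as asked, in the order asked, and still so for the second after the job is handed in, while the arm keeps its last pose, push and grip.
It also fails if it takes over 64 s, if anything falls off the work surface, if the arm or the gripper's body presses on something with over 40 N, if the wrist force passes 120 N, or if a joint passes its speed limit or range.

## Working session

There is one attempt and no reset: what is moved stays moved. The work goes in short steps, Python scripts to look and compute and a tool call to move; the robot and the scene stay as the last step left them, time stands still between calls to the robot, and variables do not carry over. Pictures are saved under pics/ and viewed, at most 10 in all, crops included, and the job is handed in when it is done.

Besides the shell and the picture viewer there is one more tool, called after "Request:" as a command line: name --argument value ..., lists and objects as JSON in quotes. play_rows: Moves the arm, as the interface text tells. Its arguments: {"type":"object","properties":{"targets":{"type":"string"},"grip_force":{"type":"number"}},"required":["targets"]}

```bash
mkdir -p pics
cat > h.py <<'E'
import numpy as np, cv2
from rig import r
from scipy.spatial.transform import Rotation as R
def cam(n):
    m=r.camera_model(n); im,d=r.camera(n); return m,im,d
def cloud(m,d):
    h,w=d.shape; f=h/2/np.tan(np.radians(m["fov_y"])/2)
    u,v=np.meshgrid(np.arange(w),np.arange(h))
    P=np.stack([(u-m["cx"])/f*d,-(v-m["cy"])/f*d,-d,np.ones_like(d)],-1)
    return (P@np.linalg.inv(m["extrinsics"]).T)[...,:3]
def proj(m,p):
    p=np.atleast_2d(p); c=np.c_[p,np.ones(len(p))]@np.array(m["extrinsics"]).T
    f=384/2/np.tan(np.radians(m["fov_y"])/2)
    return np.c_[m["cx"]+f*c[:,0]/-c[:,2], m["cy"]-f*c[:,1]/-c[:,2]]
E
python3 - <<'E'
from h import *
np.set_printoptions(precision=3,suppress=True)
for n in("scene","side"):
    m,im,d=cam(n); print(n,{k:v for k,v in m.items()}); W=cloud(m,d)
    cv2.imwrite(f"pics/{n}0.png",im[...,::-1]); np.savez(f"{n}0.npz",im=im,d=d,W=W)
    for t in["mug","mug_handle","stand","hook","mat","holder","plate","notch","bamboo","mug2","tin1","dish","pump","matchbox"]:
        for o in r.search_frame(t,n)[:3]:
            u,v=np.array(o["at"]).round().astype(int); print(t,round(o["confidence"],2),u,v,W[v,u],d[v,u])
print(r.state())
E
```

```text
scene {'fov_y': 45.85269558059562, 'cx': 251.72942477536992, 'cy': 191.18876964416987, 'extrinsics': array([[ 0.717,  0.697, -0.017, -0.38 ],
       [-0.36 ,  0.392,  0.847,  0.075],
       [ 0.597, -0.601,  0.532, -1.948],
       [ 0.   ,  0.   ,  0.   ,  1.   ]])}
mug 0.88 258 208 [0.544 0.019 0.065] 1.600412
mug 0.61 136 256 [ 0.48  -0.439  0.092] 1.3485433
mug 0.51 319 200 [0.623 0.274 0.01 ] 1.735911
mug_handle 0.69 260 210 [0.551 0.022 0.058] 1.6023523
mug_handle 0.6 242 221 [ 0.497 -0.016  0.004] 1.6399959
stand 0.88 193 267 [ 0.61  -0.332  0.058] 1.3535947
hook 0.84 192 266 [ 0.607 -0.333  0.061] 1.3540037
hook 0.41 281 180 [0.449 0.253 0.039] 1.8115398
mat 0.81 243 224 [ 0.514 -0.028  0.005] 1.6221701
mat 0.73 284 181 [0.463 0.254 0.039] 1.803556
holder 0.51 317 201 [0.622 0.263 0.011] 1.7296436
holder 0.17 318 192 [0.615 0.276 0.042] 1.7244306
plate 0.47 318 193 [0.611 0.281 0.034] 1.7336694
notch 0.77 318 192 [0.615 0.276 0.042] 1.7244306
notch 0.67 257 207 [0.537 0.022 0.064] 1.6068575
mug2 0.88 258 208 [0.544 0.019 0.065] 1.600412
mug2 0.61 136 256 [ 0.48  -0.439  0.092]
[... 1581 characters left out ...]
 0.63 297 133 [ 0.602 -0.323  0.059] 1.243815
tin1 0.61 255 220 [0.501 0.071 0.084] 0.9875761
dish 0.68 346 179 [ 0.382 -0.274  0.008] 1.1744877
dish 0.19 296 132 [ 0.606 -0.322  0.062] 1.2426958
pump 0.94 182 186 [0.748 0.097 0.084] 1.0682863
{'clock': 1.5, 'joint_pos': array([ 1.444,  0.255,  0.108, -0.   , -1.424, -0.285]), 'dq': array([ 0.   ,  0.   ,  0.   ,  0.   , -0.   ,  0.001]), 'effort': array([ -0.001, -38.639,  23.807,   5.368,  -0.001,  -0.   ]), 'eef_pos': array([0.22 , 0.504, 0.231]), 'eef_rot': array([-0.   ,  0.979, -0.204, -0.   ]), 'force': array([ 0.018, -0.769, -0.025]), 'wrist_torque': array([-0.012,  0.028,  0.011]), 'gripper_force': 0.0, 'width': 0.08490916968615389}
```

Run:
```python
import cv2
a=cv2.imread("pics/scene0.png");cv2.imwrite("pics/s1.png",cv2.resize(a[100:330,90:390],(783,600),interpolation=cv2.INTER_CUBIC))
a=cv2.imread("pics/side0.png");cv2.imwrite("pics/s2.png",cv2.resize(a[60:350,110:410],(620,600),interpolation=cv2.INTER_CUBIC))
```

```text
(no output)
```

View pics/s1.png

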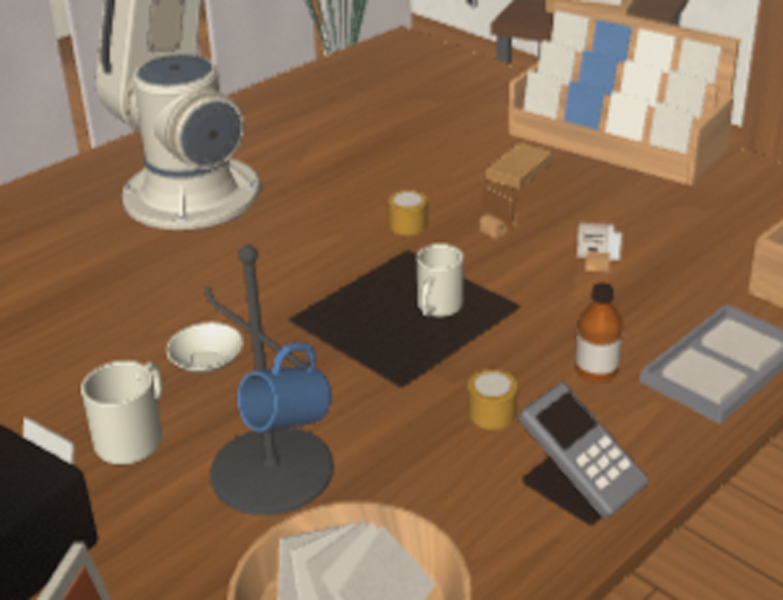

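View pics/s2.png

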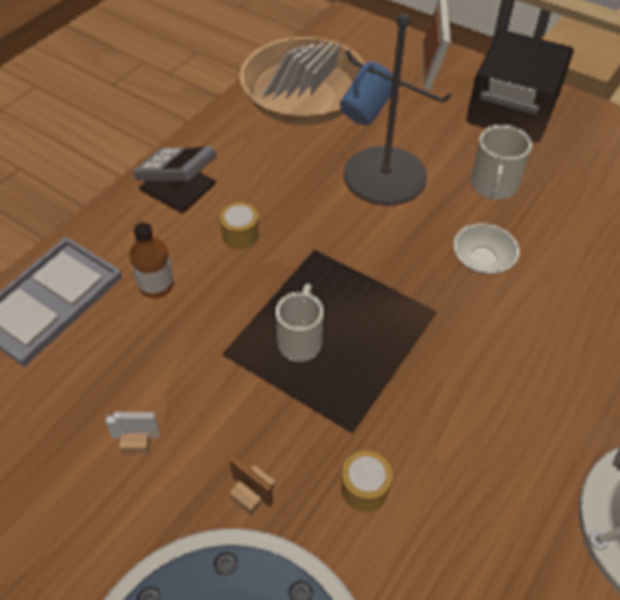

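```bash
cat > fit.py <<'E'
from h import *
from scipy.optimize import least_squares
np.set_printoptions(precision=4,suppress=True)
def circ(P,r0,c0):
    s=least_squares(lambda p:np.hypot(*(P-p).T)-r0,c0,loss="soft_l1",f_scale=.002); return s.x,np.median(abs(s.fun))
for n in("scene","side"):
    z=np.load(n+"0.npz");W=z["W"];im=z["im"].astype(int);P=W.reshape(-1,3);C=im.reshape(-1,3);ok=z["d"].ravel()>0
    print(n)
    near=lambda c,rr:ok&(np.hypot(P[:,0]-c[0],P[:,1]-c[1])<rr)
    s=near((.515,.045),.08)&(P[:,2]>.02)&(P[:,2]<.12)&(C.min(1)>70)
    print("mug n",s.sum(),P[s].mean(0),"zmax",np.sort(P[s,2])[-5:])
    c,e=circ(P[s][:,:2],.030,P[s][:,:2].mean(0));print(" c",c,e)
    D=P[s]-np.r_[c,0];far=np.hypot(D[:,0],D[:,1])>.038;print(" handle n",far.sum(),D[far].mean(0),np.degrees(np.arctan2(D[far,1].mean(),D[far,0].mean())))
    s=near((.62,-.36),.12)&(P[:,2]>.22)&(P[:,2]<.31)&(C.max(1)<110)
    print("post",s.sum(),np.median(P[s],0),P[s].std(0))
    pc=np.median(P[s],0)[:2]
    s=near(pc,.1)&(P[:,2]<.02)&(P[:,2]>.004)&(C.max(1)<100)
    q=P[s]; u,v=q[:,0],q[:,1]
    print("base",s.sum(),np.median(q,0),"minmax mid",(q.min(0)+q.max(0))/2,q.max(0)-q.min(0))
    s=near(pc,.12)&(P[:,2]>.185)&(P[:,2]<.225)&(C.max(1)<110)&(np.hypot(P[:,0]-pc[0],P[:,1]-pc[1])>.015)
    print("hookpts",s.sum());D=P[s]-np.r_[pc,0];print(np.c_[D,np.degrees(np.arctan2(D[:,1],D[:,0]))][::max(1,s.sum()//25)])
    s=near((.5,0),.2)&(abs(P[:,2])<.012)&(C.max(1)<60)
    q=P[s][:,:2].astype(np.float32);k=cv2.minAreaRect(q);print("mat",s.sum(),k,np.median(P[s,2]))
E
python3 fit.py
```

```text
scene
mug n 402 [0.5313 0.0319 0.0602] zmax [0.0878 0.0882 0.0884 0.0892 0.0899]
 c [0.5235 0.04  ] 0.002065674517079107
 handle n 41 [ 0.0231 -0.0505  0.0547] -65.46984406711444
post 136 [ 0.6081 -0.3329  0.2713] [0.0033 0.0038 0.0282]
base 1142 [ 0.615  -0.3396  0.0111] minmax mid [ 0.6046 -0.3307  0.0117] [0.1445 0.1446 0.0154]
hookpts 117
[[  -0.0954    0.0046    0.217   177.2297]
 [  -0.0911    0.0082    0.2137  174.8794]
 [  -0.0899    0.0064    0.208   175.8992]
 [  -0.0873    0.0038    0.2034  177.4799]
 [  -0.0819    0.0067    0.2009  175.3141]
 [  -0.0706    0.0057    0.2033  175.3966]
 [  -0.0666    0.0094    0.1997  171.9544]
 [  -0.0575    0.0025    0.2006  177.5036]
 [  -0.0516    0.0049    0.1987  174.5606]
 [  -0.0443    0.003     0.1998  176.1775]
 [  -0.0343    0.0026    0.2014  175.6746]
 [  -0.0287    0.0017    0.2012  176.6086]
 [  -0.0217   -0.0001    0.2021 -179.6703]
 [   0.0198   -0.0008    0.206    -2.3393]
 [   0.0228    0.0034    0.2018    8.5591]
 [   0.0323   -0.0005    0.2054   -0.8899]
 [   0.0327   -0.0011    0.2024   -1.9129]
 [   0.0317   -0.0008   
[... 1706 characters left out ...]

 [   0.0554    0.0247    0.1929   24.0807]
 [  -0.0144   -0.0048    0.2005 -161.6495]
 [  -0.0196   -0.0019    0.2007 -174.3464]
 [  -0.0288    0.002     0.2033  175.9766]
 [  -0.034    -0.0022    0.1991 -176.3059]
 [  -0.0399    0.0023    0.2006  176.7278]
 [  -0.0459   -0.0003    0.1978 -179.575 ]
 [  -0.0849   -0.0002    0.2149 -179.8959]
 [  -0.0635    0.0011    0.2026  179.0319]
 [  -0.0605    0.0005    0.1972  179.4848]
 [  -0.0752   -0.0033    0.2012 -177.482 ]
 [  -0.0684    0.0025    0.1981  177.9486]
 [  -0.0846    0.0027    0.2054  178.162 ]]
mat 3439 ((0.4954761266708374, 0.0012356862425804138), (0.21513144671916962, 0.23711682856082916), 1.3540966510772705) 0.003047430744364421
```

```bash
cat >> h.py <<'E'
import json,sys
def Rq(q): return R.from_quat(np.r_[q[1:],q[0]])
def log():
    s=r.state(); open("log.jsonl","a").write(json.dumps({k:np.array(s[k]).tolist() for k in("clock","joint_pos","eef_pos","eef_rot","force","width")})+"\n"); return s
def Rax(z,y):
    """tool orientation from z direction and y direction"""
    z=np.array(z,float);z/=np.linalg.norm(z);y=np.array(y,float);y-=z*(y@z);y/=np.linalg.norm(y)
    return R.from_matrix(np.c_[np.cross(y,z),y,z])
def plan(goals,grip,start=None,step=4.5,ang=6,settle=2):
    """goals: list of (pos,R); prints rows"""
    if start is None:
        s=log(); start=(np.array(s["eef_pos"]),Rq(s["eef_rot"]))
    p,q=start; rows=[]
    for gp,gR in goals:
        n=int(max(1,np.ceil(np.linalg.norm(gp-p)*100/step),np.ceil(np.degrees((q.inv()*gR).magnitude())/ang)))
        for i in range(n):
            k=n-i
            d=np.round(q.inv().apply(gp-p)*100/k,2); w=np.round((q.inv()*gR).as_rotvec(degrees=True)/k,1)
            p=p+q.apply(d/100); q=q*R.from_rotvec(w,degrees=True)
            rows.append(" ".join(f"{x:g}" for x in np.r_[d,w]+0.)+f" {grip}")
    rows+=[f"0 0 0 0 0 0 {grip}"]*settle
    for i in range(0,len(rows),12): print(f"[{len(rows[i:i+12])}]","; ".join(rows[i:i+12]))
    return p,q
E
python3 - <<'E'
from h import *
a=np.radians(24)
plan([(np.array([.48,.2,.33]),Rax([0,0,-1],[np.cos(a),np.sin(a),0]))],-1)
E
```

```text
[12] 1.56 0.76 -0.43 0 0 -6 -1; 1.48 0.92 -0.43 0 0 -6 -1; 1.37 1.07 -0.43 0 0 -6 -1; 1.25 1.21 -0.43 0 0 -6 -1; 1.12 1.33 -0.43 0 0 -6 -1; 0.98 1.44 -0.43 0 0 -6 -1; 0.82 1.53 -0.43 0 0 -6 -1; 0.66 1.61 -0.43 0 0 -6 -1; 0.48 1.67 -0.43 0 0 -6 -1; 0.31 1.71 -0.43 0 0 -6 -1; 0.12 1.73 -0.43 0 0 -6 -1; -0.06 1.74 -0.43 0 0 -6 -1
[12] -0.24 1.72 -0.43 0 0 -6 -1; -0.42 1.69 -0.43 0 0 -6 -1; -0.59 1.64 -0.43 0 0 -6 -1; -0.76 1.57 -0.43 0 0 -5.9 -1; -0.91 1.48 -0.43 0 0 -6 -1; -1.07 1.37 -0.43 0 0 -5.9 -1; -1.2 1.26 -0.43 0 0 -6 -1; -1.32 1.13 -0.43 0 0 -5.9 -1; -1.43 0.98 -0.42 0 0 -6 -1; -1.53 0.83 -0.43 0 0 -5.9 -1; -1.61 0.66 -0.42 0 0 -6 -1; 0 0 0 0 0 0 -1
[1] 0 0 0 0 0 0 -1
```

Run:
```python
from h import *
a=np.radians(24)
plan([(np.array([.48,.2,.33]),Rax([0,0,-1],[-np.cos(a),-np.sin(a),0]))],-1,settle=1,step=5)
```

```text
[10] 4 1.94 -1.1 0 0 4.7 -1; 4.14 1.61 -1.1 0 0 4.7 -1; 4.26 1.26 -1.1 0 0 4.7 -1; 4.35 0.91 -1.1 0 0 4.7 -1; 4.41 0.55 -1.09 0 0 4.7 -1; 4.44 0.18 -1.1 0 0 4.7 -1; 4.44 -0.18 -1.09 0 0 4.7 -1; 4.41 -0.55 -1.1 0 0 4.8 -1; 4.35 -0.91 -1.09 0 0 4.7 -1; 0 0 0 0 0 0 -1
```

Request:
play_rows --targets "4 1.9 -1.1 0 0 4.7 -1; 4.1 1.6 -1.1 0 0 4.7 -1; 4.3 1.3 -1.1 0 0 4.7 -1; 4.4 0.9 -1.1 0 0 4.7 -1; 4.4 0.6 -1.1 0 0 4.7 -1; 4.4 0.2 -1.1 0 0 4.7 -1; 4.4 -0.2 -1.1 0 0 4.7 -1; 4.4 -0.6 -1.1 0 0 4.8 -1; 4.4 -0.9 -1.1 0 0 4.7 -1; 0 0 0 0 0 0 -1; 0 0 0 0 0 0 -1"

```text
clock: 2.88
eef_pos: [0.4799, 0.2001, 0.33]
eef_rot: [0.0, 0.839, -0.545, -0.0]
force: [-0.9, 0.3, -0.1]
width: 0.0851
gripper_force: 0.0
```

Run:
```python
from h import *
np.set_printoptions(precision=4,suppress=True)
s=log();print(s["joint_pos"],s["eef_pos"],s["eef_rot"])
m,im,d=cam("wrist");print(m);W=cloud(m,d);np.savez("w1.npz",im=im,d=d,W=W)
for k,v in m.items(): np.save("w1_"+k+".npy",v)
cv2.imwrite("pics/w1.png",cv2.resize(im[...,::-1],(800,600)))
```

```text
[ 0.6963  0.1877  0.2686 -0.0004 -1.652  -0.2774] [0.4799 0.2001 0.33  ] [ 0.0001  0.8387 -0.5446 -0.0003]
{'fov_y': 59.898370575223076, 'cx': 255.35716855901373, 'cy': 193.83757876454231, 'extrinsics': array([[-0.9134, -0.4071,  0.0011,  0.5187],
       [ 0.3927, -0.8817, -0.2616,  0.0484],
       [ 0.1075, -0.2385,  0.9652, -0.4769],
       [ 0.    ,  0.    ,  0.    ,  1.    ]])}
```

View pics/w1.png

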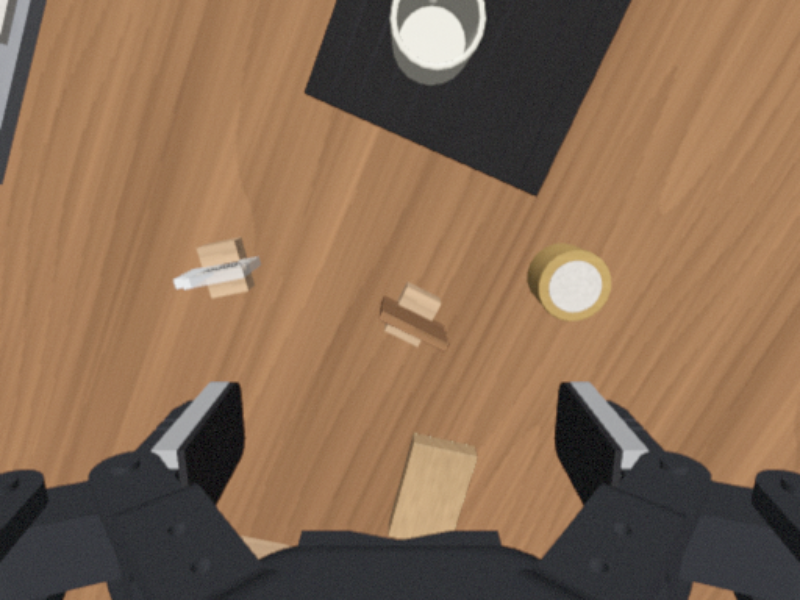

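Run:
```python
from h import *
np.set_printoptions(precision=4,suppress=True)
z=np.load("w1.npz");im=z["im"];W=z["W"]
cv2.imwrite("pics/w1c.png",cv2.resize(im[145:200,100:180,::-1],(800,550),interpolation=cv2.INTER_CUBIC))
for u,v in [(115,181),(120,178),(130,175),(140,172),(150,170),(160,168),(165,166),(140,160),(147,185),(132,158)]: print(u,v,W[v,u])
```

```text
115 181 [0.6321 0.3023 0.0516]
120 178 [0.6241 0.2916 0.0632]
130 175 [0.6151 0.2844 0.0586]
140 172 [0.6058 0.2771 0.054 ]
150 170 [0.5951 0.2695 0.0539]
160 168 [0.5871 0.2662 0.0387]
165 166 [0.5863 0.2678 0.0144]
140 160 [0.619  0.2719 0.0215]
147 185 [0.5987 0.3011 0.0218]
132 158 [0.6296 0.2734 0.0225]
```

View pics/w1c.png

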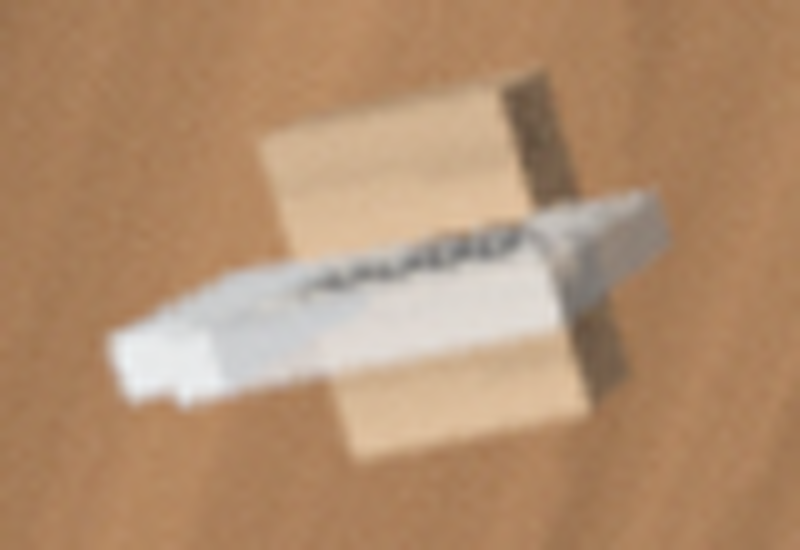

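Run:
```python
from h import *
a=np.radians(24)
plan([(np.array([.5,.09,.25]),Rax([0,0,-1],[-np.cos(a),-np.sin(a),0]))],-1,settle=2,step=4.5)
```

```text
[6] 2.73 0.66 2 0 0 0 -1; 2.73 0.66 2 0 0 0 -1; 2.73 0.66 2 0 0 0 -1; 2.73 0.66 2 0 0 0.1 -1; 0 0 0 0 0 0 -1; 0 0 0 0 0 0 -1
```

Request:
play_rows --targets "3.6 0.8 2.7 0 0 0 -1; 3.6 0.9 2.7 0 0 0 -1; 3.6 0.9 2.6 0 0 0 -1; 0 0 0 0 0 0 -1; 0 0 0 0 0 0 -1"

```text
clock: 3.55
eef_pos: [0.5002, 0.0916, 0.2508]
eef_rot: [-0.0, 0.839, -0.544, 0.0]
force: [1.0, 0.4, -0.0]
width: 0.0853
gripper_force: 0.0
```

Run:
```python
from h import *
from scipy.optimize import least_squares
np.set_printoptions(precision=4,suppress=True)
s=log();print(s["joint_pos"],s["eef_pos"],s["eef_rot"])
m,im,d=cam("wrist");W=cloud(m,d);np.savez("w2.npz",im=im,d=d,W=W)
P=W.reshape(-1,3);C=im.reshape(-1,3).astype(int);ok=(d.ravel()>0)&(C.min(1)>90)&(np.hypot(P[:,0]-.52,P[:,1]-.046)<.08)
q=P[ok&(P[:,2]>.078)&(P[:,2]<.095)]
f=least_squares(lambda p:np.hypot(*(q[:,:2]-p).T)-.030,[.52,.046],loss="soft_l1",f_scale=.001);c=f.x;print("rim",len(q),c,np.median(q[:,2]),np.median(abs(f.fun)))
D=P[ok]-np.r_[c,0];h=D[(np.hypot(D[:,0],D[:,1])>.037)&(D[:,2]>.02)];print("handle",len(h),h.mean(0),h.max(0))
# angle by line fit of handle points
print(np.degrees(np.arctan2(h[:,1].mean(),h[:,0].mean())),np.hypot(h[:,0],h[:,1]).max())
cv2.imwrite("pics/w2.png",im[...,::-1])
```

```text
[ 0.4898  0.1666  0.0445  0.0002 -1.4479 -0.0697] [0.5002 0.0916 0.2508] [-0.0003  0.839  -0.5441  0.0003]
rim 1031 [0.5201 0.0439] 0.08535814948468373 0.0011238848447006622
handle 2106 [-0.0116  0.0272  0.2604] [0.048  0.067  0.3366]
113.16405652444908 0.08142069029140385
```

View pics/w2.png

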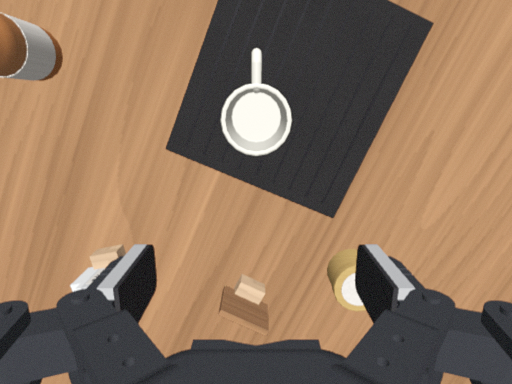

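Run:
```python
from h import *
z=np.load("w2.npz");P=z["W"].reshape(-1,3);C=z["im"].reshape(-1,3).astype(int)
D=P-[.5201,.0442,0];k=(C.min(1)>90)&(D[:,2]>.02)&(D[:,2]<.1);rr=np.hypot(D[:,0],D[:,1]);k&=(rr>.04)&(rr<.075);h=D[k]
print(k.sum(),np.degrees(np.arctan2(h[:,1].mean(),h[:,0].mean())),rr[k].max())
a=np.radians(24);Q=Rax([0,0,-1],[-np.cos(a),-np.sin(a),0])
plan([(np.array([.5203,.0444,.13]),Q),(np.array([.5203,.0444,.03]),Q)],-1,settle=1,step=3.5)
```

```text
249 -66.51604995223637 0.06333868842719675
[8] 1.29 0.03 3.03 0 0 0 -1; 1.29 0.04 3.02 0 0 0 -1; 1.29 0.03 3.03 0 0 0 -1; 1.28 0.04 3.02 -0.1 0 0.1 -1; 0 0 3.33 0 0 0 -1; 0 0 3.34 0 0 0 -1; 0 -0.01 3.33 0 0 0 -1; 0 0 0 0 0 0 -1
```

Request:
play_rows --targets "1.3 0 3 0 0 0 -1; 1.3 0.1 3 0 0 0 -1; 1.3 0 3 0 0 0 -1; 1.3 0.1 3.1 0 0 0 -1; 0 0 3.3 0 0 0 -1; 0 0 3.3 0 0 0 -1; 0 0 3.3 0 0 0 -1; 0 0 0 0 0 0 -1; 0 0 0 0 0 0 1; 0 0 0 0 0 0 1; 0 0 0 0 0 0 1; 0 0 0 0 0 0 1" --grip_force 50

```text
clock: 5.1
eef_pos: [0.5214, 0.0434, 0.0326]
eef_rot: [-0.002, 0.839, -0.544, 0.002]
force: [-0.5, 3.3, 6.8]
width: 0.0622
gripper_force: 47.0
```

```bash
cat > hang.py <<'E'
from h import *
post=np.array([.604,-.3278,0]);yaw=np.radians(-2.5)
u=-np.array([np.cos(yaw),np.sin(yaw),0]) # along hook away from post
lat=np.array([-np.sin(yaw),np.cos(yaw),0]) # +y side
def pose(pt_tool,pt_world,th):
    th=np.radians(th);x=-lat*np.cos(th)+np.array([0,0,np.sin(th)]);z=-lat*np.sin(th)-np.array([0,0,np.cos(th)])
    Q=R.from_matrix(np.c_[x,np.cross(z,x),z]); return pt_world-Q.apply(pt_tool),Q
O=np.array([.0428,0,-.0124]);Hd=np.array([.0528,0,-.033])
def at(s,z): return post+u*s+np.array([0,0,z])
E
python3 - <<'E'
from hang import *
s=r.state();p=np.array(s["eef_pos"]);q=Rq(s["eef_rot"])
a=np.radians(24);Q=Rax([0,0,-1],[-np.cos(a),-np.sin(a),0])
P0=pose(O,at(.14,.2085),20)
print(P0[0])
e=plan([(np.array([.521,.043,.15]),Q),(P0[0]+[0,.02,.01],P0[1]),(P0[0],P0[1])],1,step=4,ang=5,settle=2)
E
```

```text
[ 0.46570258 -0.28574973  0.18220935]
[12] 0.01 0 -3.91 -0.1 0 0 1; 0.01 0 -3.92 -0.1 0 0 1; 0.01 0.02 -3.91 -0.1 0 0 1; 3.24 2.2 -0.53 -0.6 2.5 3.3 1; 3.38 2.02 -0.36 -0.6 2.4 3.3 1; 3.51 1.82 -0.19 -0.6 2.5 3.3 1; 3.61 1.62 -0.02 -0.6 2.4 3.3 1; 3.69 1.41 0.15 -0.6 2.4 3.3 1; 3.76 1.19 0.32 -0.5 2.5 3.3 1; 3.81 0.96 0.49 -0.6 2.4 3.2 1; 3.83 0.75 0.66 -0.5 2.5 3.3 1; 1.53 -0.09 1.62 0 0 0 1
[2] 0 0 0 0 0 0 1; 0 0 0 0 0 0 1
```

Request:
play_rows --targets "0 0 -2 0 0 0 1; 0 0 -4 0 0 0 1; 0 0 -4 0 0 0 1; 0 0 -1.7 0 0 0 1; 3.2 2.2 -0.5 -0.6 2.5 3.3 1; 3.4 2 -0.4 -0.6 2.4 3.3 1; 3.5 1.8 -0.2 -0.6 2.5 3.3 1; 3.6 1.6 0 -0.6 2.4 3.3 1; 3.7 1.4 0.2 -0.6 2.4 3.3 1; 3.8 1.2 0.3 -0.5 2.5 3.3 1; 3.8 1 0.5 -0.6 2.4 3.2 1; 3.8 0.7 0.6 -0.5 2.5 3.3 1"

```text
clock: 6.6
eef_pos: [0.4639, -0.2667, 0.1898]
eef_rot: [-0.125, -0.68, 0.713, -0.12]
force: [0.6, -0.4, -1.7]
width: 0.0621
gripper_force: 47.0
```

Run:
```python
from hang import *
np.set_printoptions(precision=4,suppress=True)
s=log();print(s["joint_pos"],s["force"],s["width"])
ims=[]
M={}
for n in("scene","side"):
    m,im,d=cam(n);M[n]=m;W=cloud(m,d);np.savez(n+"1.npz",im=im,d=d,W=W)
    c=proj(m,[[.53,-.29,.2]])[0].astype(int);ims.append(cv2.resize(im[c[1]-50:c[1]+50,c[0]-65:c[0]+65,::-1],(390*2//2,300),interpolation=cv2.INTER_CUBIC))
cv2.imwrite("pics/a1.png",np.hstack(ims))
P0=pose(O,at(.14,.2085),20)
plan([P0],1,settle=2)
```

```text
[ 0.0004  0.1665 -0.3083  0.3855 -1.1417 -0.2175] [ 0.6251 -0.4444 -1.749 ] 0.06207276909280946
[3] 1.45 -0.34 1.31 0.1 0 -0.3 1; 0 0 0 0 0 0 1; 0 0 0 0 0 0 1
```

View pics/a1.png

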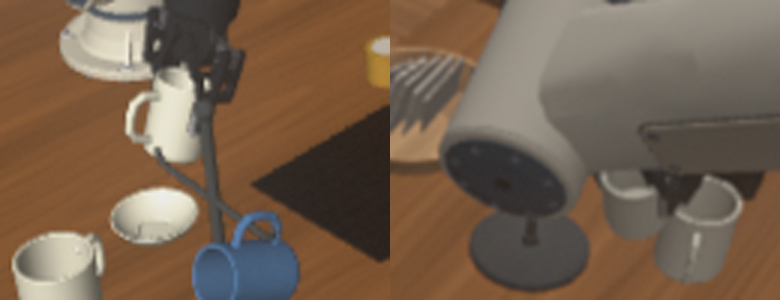

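Run:
```python
from hang import *
np.set_printoptions(precision=3,suppress=True)
for n in("scene","side"):
    z=np.load(n+"1.npz");P=z["W"].reshape(-1,3);d=z["d"].ravel()
    k=(d>0)&(P[:,2]>.2)&(P[:,0]>.2)&(P[:,0]<.8)
    q=P[k]; dist=np.hypot(q[:,0]-.604,q[:,1]+.328); q=q[dist>.02]
    print(n,len(q))
    for zz in np.arange(.2,.6,.05):
        b=q[(q[:,2]>=zz)&(q[:,2]<zz+.05)]
        if len(b): print(round(zz,2),len(b),"x",np.percentile(b[:,0],[1,50,99]),"y",np.percentile(b[:,1],[1,50,99]))
z=np.load("scene1.npz");W=z["W"];im=z["im"].astype(int);P=W.reshape(-1,3);C=im.reshape(-1,3)
e=r.state()["eef_pos"];D=P-e;k=(np.linalg.norm(D,axis=1)<.1)&(C.min(1)>110)&(C.max(1)-C.min(1)<60)
D=Rq(r.state()["eef_rot"]).inv().apply(D[k]);print("mug in tool",k.sum());h=D[(D[:,0]>.038)];print(h.mean(0),h.min(0),h.max(0))
b=D[D[:,0]<.034];print("body",b.mean(0),np.percentile(b,[2,98],axis=0))
```

```text
scene 15067
0.2 1656 x [0.213 0.491 0.793] y [-0.336  1.515  1.541]
0.25 1590 x [0.213 0.497 0.793] y [-0.261  1.517  1.541]
0.3 1490 x [0.211 0.501 0.794] y [-0.256  1.52   1.541]
0.35 1612 x [0.21  0.502 0.794] y [-0.246  1.52   1.54 ]
0.4 1811 x [0.211 0.502 0.783] y [-0.237  1.518  1.54 ]
0.45 2280 x [0.217 0.495 0.768] y [-0.217  1.51   1.54 ]
0.5 2301 x [0.225 0.498 0.753] y [-0.202  0.011  1.538]
0.55 1702 x [0.213 0.395 0.739] y [-0.184 -0.048  1.531]
side 15726
0.2 283 x [0.219 0.44  0.501] y [-1.409 -0.236 -0.219]
0.25 85 x [0.398 0.409 0.446] y [-0.25  -0.226 -0.217]
0.4 283 x [0.39  0.43  0.474] y [0.043 0.055 0.065]
0.45 1375 x [0.334 0.413 0.476] y [-0.17   0.061  0.076]
0.5 4771 x [0.237 0.419 0.491] y [-0.146  0.032  0.066]
0.55 5589 x [0.204 0.327 0.506] y [-0.144  0.033  0.053]
mug in tool 513
[ 0.055 -0.006 -0.018] [ 0.039 -0.055 -0.042] [0.066 0.003 0.01 ]
body [ 0.017 -0.013 -0.019] [[-0.021 -0.037 -0.055]
 [ 0.033  0.028  0.022]]
```

Run:
```python
from hang import *
P0=pose(O,at(.14,.2085),20);P1=pose(O,at(.056,.2085),20)
plan([P0,P1],1,settle=1,step=1.7)
```

```text
[8] 0.73 -0.17 0.66 0.1 0 -0.1 1; 0.72 -0.17 0.65 0 0 -0.2 1; 0 -1.68 0 0 0 0 1; 0 -1.68 0 0 0 0 1; 0 -1.68 0 0 0 0 1; 0 -1.68 0 0 0 0 1; 0.01 -1.68 0 0 0 0 1; 0 0 0 0 0 0 1
```

Request:
play_rows --targets "0.7 -0.2 0.7 0 0 -0.1 1; 0.7 -0.1 0.6 0 0 -0.2 1; 0 -1.7 0 0 0 0 1; 0 -1.7 0 0 0 0 1; 0 -1.6 0 0 0 0 1; 0 0 0 0 0 0 1"

```text
clock: 7.45
eef_pos: [0.5176, -0.2852, 0.1812]
eef_rot: [-0.126, -0.683, 0.71, -0.119]
force: [-0.6, -0.1, -2.8]
width: 0.062
gripper_force: 47.2
```

Run:
```python
from hang import *
s=log();print(s["force"],s["width"])
m,im,d=cam("scene");c=proj(m,[[.53,-.29,.2]])[0].astype(int);a=cv2.resize(im[c[1]-50:c[1]+50,c[0]-65:c[0]+65,::-1],(780,600),interpolation=cv2.INTER_CUBIC)
cv2.imwrite("pics/a2.png",a)
plan([pose(O,at(.056,.2085),20)],1,settle=1,step=1.7)
```

```text
[-0.63020525 -0.12823447 -2.81795861] 0.06199513518879996
[3] 0.15 -1.65 0 0 0 0.1 1; 0.16 -1.64 0 0.1 0 0.2 1; 0 0 0 0 0 0 1
```

View pics/a2.png

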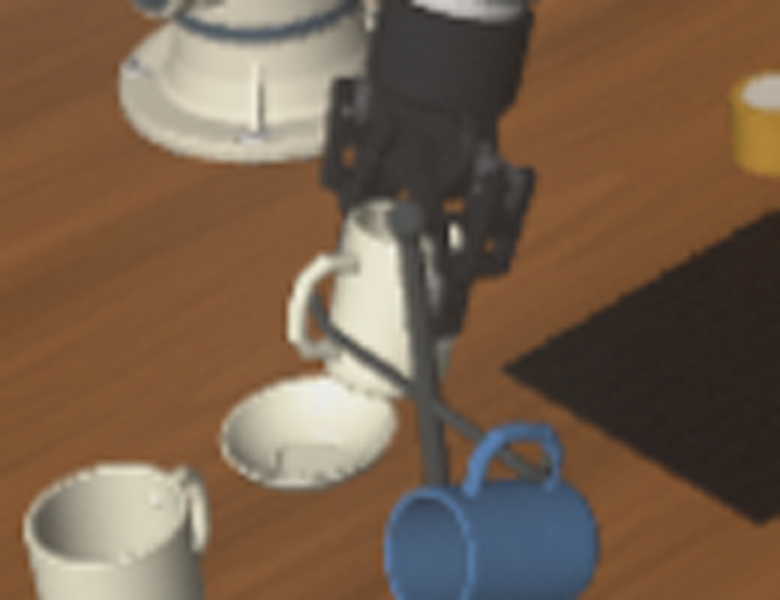

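Run:
```python
from hang import *
e=plan([pose(O,at(.053,.2085),20)],1,settle=0,step=1.8)
e=plan([pose(Hd,at(.052,.2065),20),pose(Hd,at(.051,.2065),50)],1,start=e,settle=2,step=2,ang=4)
```

```text
[3] 0.1 -1.2 0 0 0 0.1 1; 0.1 -1.2 0 0 0 0.1 1; 0.1 -1.19 0 0.1 0 0.1 1
[12] -0.53 -0.05 1.13 0 0 0 1; -0.53 -0.05 1.12 0 0 0 1; 0.29 -0.01 0.27 0 3.8 0 1; 0.28 -0.01 0.29 0 3.7 0 1; 0.26 -0.01 0.31 0 3.8 0 1; 0.23 -0.01 0.33 0 3.7 0 1; 0.21 -0.01 0.34 0 3.8 0 1; 0.19 -0.02 0.36 0 3.7 0 1; 0.17 -0.01 0.37 0 3.8 0 1; 0.14 -0.02 0.38 0 3.7 0 1; 0 0 0 0 0 0 1; 0 0 0 0 0 0 1
```

Request:
play_rows --targets "0.1 -1.2 0 0 0 0.1 1; 0.1 -1.2 0 0 0 0.1 1; 0.1 -1.2 0 0 0 0.1 1; -0.5 -0.1 1.1 0 0 0 1; -0.5 0 1.1 0 0 0 1; 0 0 0 0 0 0 1"

```text
clock: 8.25
eef_pos: [0.5529, -0.2878, 0.1577]
eef_rot: [-0.126, -0.681, 0.712, -0.119]
force: [-0.9, -0.1, -2.2]
width: 0.0616
gripper_force: 47.4
```

Request:
play_rows --targets "0.3 0 0.3 0 3.8 0 1; 0.3 0 0.3 0 3.7 0 1; 0.3 0 0.3 0 3.8 0 1; 0.2 0 0.3 0 3.7 0 1; 0.2 0 0.3 0 3.8 0 1; 0.2 0 0.4 0 3.7 0 1; 0.2 0 0.4 0 3.8 0 1; 0.1 0 0.4 0 3.7 0 1; 0 0 0 0 0 0 1; 0 0 0 0 0 0 1"

```text
clock: 9.5
eef_pos: [0.5526, -0.318, 0.1462]
eef_rot: [-0.304, -0.627, 0.655, -0.292]
force: [0.3, -1.0, -2.8]
width: 0.0615
gripper_force: 47.5
```

Run:
```python
from hang import *
np.set_printoptions(precision=4,suppress=True)
s=log();print(s["joint_pos"],s["force"],s["wrist_torque"],s["width"])
p=s["eef_pos"]+Rq(s["eef_rot"]).apply(Hd);print("handle pt",p,"hook",at(.051,.2035))
m,im,d=cam("scene");c=proj(m,[[.53,-.29,.2]])[0].astype(int);a=cv2.resize(im[c[1]-50:c[1]+50,c[0]-65:c[0]+65,::-1],(780,600),interpolation=cv2.INTER_CUBIC)
cv2.imwrite("pics/a3.png",a)
plan([pose(Hd,at(.051,.2035),50)],1)
```

```text
[ 0.0666  0.4262 -0.5064  1.035  -1.0845 -0.8384] [ 0.309  -1.0227 -2.8162] [ 2.9913 -0.1513 -0.0258] 0.061537093937463296
handle pt [ 0.5522 -0.3268  0.2079] hook [ 0.553  -0.3256  0.2035]
[3] -0.43 -0.06 0.21 0 0.1 -0.1 1; 0 0 0 0 0 0 1; 0 0 0 0 0 0 1
```

View pics/a3.png

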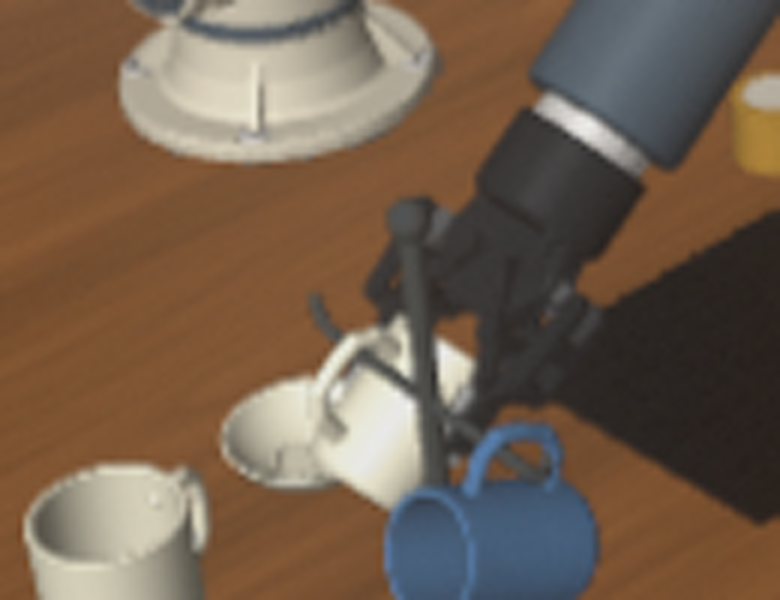

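Request:
play_rows --targets "-0.2 0 0.1 0 0 0 1; -0.2 0 0.1 0 0 0 1; 0 0 0 0 0 0 1; 0 0 0 0 0 0 1"

```text
clock: 10.05
eef_pos: [0.5529, -0.3178, 0.1438]
eef_rot: [-0.305, -0.626, 0.655, -0.294]
force: [-1.4, -1.6, 5.3]
width: 0.0621
gripper_force: 47.8
```

Run:
```python
from hang import *
np.set_printoptions(precision=4,suppress=True)
s=log();print(s["force"],s["wrist_torque"])
p=s["eef_pos"]+Rq(s["eef_rot"]).apply(Hd);print("handle pt",p,"hook",at(.051,.2035))
plan([pose(Hd,at(.051,.2015),50)],1)
```

```text
[-1.3767 -1.6372  5.3417] [ 0.3818  0.0635 -0.2885]
handle pt [ 0.5524 -0.3263  0.2055] hook [ 0.553  -0.3256  0.2035]
[3] -0.36 -0.05 0.19 0 -0.1 -0.2 1; 0 0 0 0 0 0 1; 0 0 0 0 0 0 1
```

Request:
play_rows --targets "0 0 0 0 0 0 -0.5; 0 0 0 0 0 0 -0.55; 0 0 0 0 0 0 -0.6; 0 0 0 0 0 0 -0.7; 0 0 0 0 0 0 -0.8; 0 0 0 0 0 0 -0.9; 0 0 0 0 0 0 -1; 0 0 0 0 0 0 -1; 0 0 0 0 0 0 -1; 0 0 0 0 0 0 -1" --grip_force 20

```text
clock: 11.3
eef_pos: [0.5525, -0.3171, 0.1416]
eef_rot: [-0.305, -0.626, 0.655, -0.292]
force: [-0.1, -0.1, 0.7]
width: 0.0853
gripper_force: 0.0
```

Run:
```python
from hang import *
np.set_printoptions(precision=4,suppress=True)
s=log();print(s["force"],s["wrist_torque"])
m,im,d=cam("scene");c=proj(m,[[.53,-.29,.2]])[0].astype(int);a=cv2.resize(im[c[1]-50:c[1]+50,c[0]-65:c[0]+65,::-1],(780,600),interpolation=cv2.INTER_CUBIC)
cv2.imwrite("pics/a4.png",a)
```

```text
[-0.1372 -0.1093  0.7191] [ 2.2811 -0.0695  0.0243]
```

View pics/a4.png

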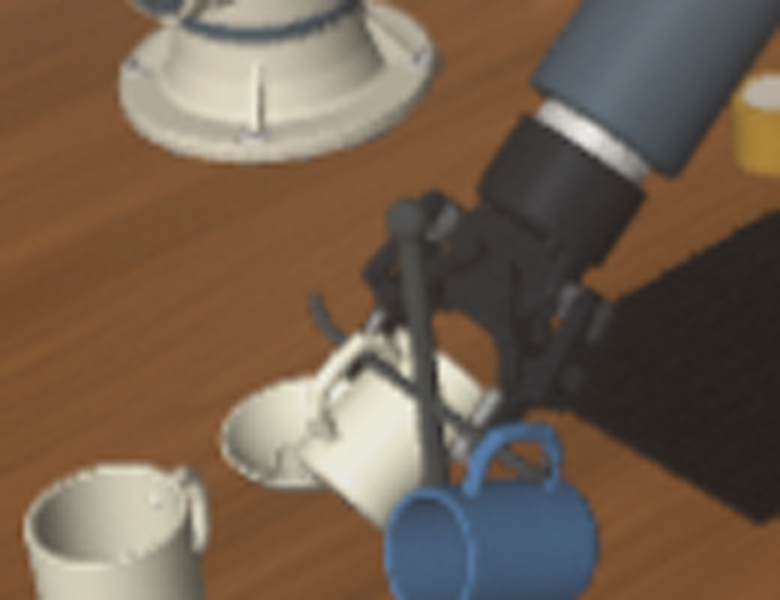

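Request:
play_rows --targets "0 0 -1.2 0 0 0 -1; 0 0 -1.5 0 0 0 -1; 0 0 -2 0 0 0 -1; 0 0 -3 0 0 0 -1; 0 0 -4 0 0 0 -1; 0 0 -4 0 0 0 -1; 0 0 0 0 0 0 -1"

```text
clock: 12.22
eef_pos: [0.5597, -0.1939, 0.2452]
eef_rot: [-0.302, -0.627, 0.655, -0.294]
force: [-0.3, 0.4, -0.5]
width: 0.0852
gripper_force: 0.0
```

```bash
cat > kin.py <<'E'
from h import *
from scipy.optimize import least_squares
L=[json.loads(l) for l in open("log.jsonl")]
L={tuple(np.round(l["joint_pos"],4)):l for l in L}.values()
Q=np.array([l["joint_pos"] for l in L]);Pp=np.array([l["eef_pos"] for l in L]);Rt=R.concatenate([Rq(l["eef_rot"]) for l in L])
X,Y,Z=np.eye(3)
def rv(a,x): return R.from_rotvec(np.array(a)*x)
def fk(p,q):
    # base h, shoulder x/y, upper L1, elbow dx, forearm L2(+y), tool L3, tool y
    R1=rv(Z,q[0]);R2=R1*rv(Y,q[1]);R3=R2*rv(Y,-q[2]);R4=R3*rv(X,s4*q[3]);R5=R4*rv(Y,-q[4]);R6=R5*rv(X,s6*q[5])
    pos=R1.apply([p[0],p[1],p[2]])+R2.apply([p[3],0,p[4]])+R3.apply([p[5],p[6],p[7]])+R5.apply([p[8],p[9],p[10]])
    return pos,R6
E
cat > kfit.py <<'E'
import kin
from kin import *
np.set_printoptions(precision=4,suppress=True)
log();best=None
for a in(1,-1):
  for b in(1,-1):
    kin.s4,kin.s6=a,b
    M=[Rt[i].as_matrix().T@fk(np.zeros(11),Q[i])[1].as_matrix() for i in range(len(Q))]
    print(a,b,"rot spread",np.std(M,axis=0).max()); 
    if np.std(M,axis=0).max()<.01:
        f=least_squares(lambda p:np.r_[(np.array([fk(p,q)[0] for q in Q])-Pp).ravel(),1e-4*(p-[0,0,.4,0,.3,.35,0,0,.2,0,0])],[0,-.15,.4,0,.3,.35,0,0,.2,0,0])
        e=np.array([fk(f.x,q)[0] for q in Q])-Pp;print(len(Q),f.x,"err",abs(e).max()); print(np.mean(M,0)); np.savez("kin.npz",p=f.x,s=[a,b],M=np.mean(M,0))
E
python3 kfit.py; tail -1 log.jsonl
```

```text
1 1 rot spread 0.4908103488774983
1 -1 rot spread 0.4908103488774983
-1 1 rot spread 0.47208355220626425
-1 -1 rot spread 1.9904554826606252e-16
14 [ 0.     -0.      0.1482  0.      0.5207  0.4008 -0.      0.      0.3621
 -0.1544 -0.    ] err 1.1997373317029769e-08
[[ 0. -1. -0.]
 [ 0.  0. -1.]
 [ 1.  0.  0.]]
{"clock": 12.225, "joint_pos": [0.3298246351240632, 0.35446246836583745, -0.30774881550246647, 0.8127174025799127, -1.3892169520945499, -0.7316795228156306], "eef_pos": [0.5597454435203587, -0.193937980081525, 0.24520261845924254], "eef_rot": [-0.3024155049882834, -0.627251854532575, 0.6547663898736054, -0.29390635927113345], "force": [-0.31919549299884187, 0.42851421379142707, -0.4500767393772193], "width": 0.08517045091498583}
```

```bash
cat >> kin.py <<'E'
K=np.load("kin.npz");s4,s6=K["s"]
M=R.from_matrix(K["M"])
lo=np.array([-2.95,-1.21,-1.09,-2.87,-2.94,-3.05])+.03;hi=np.array([2.95,1.97,1.5,1.71,-.07,3.05])-.03
def tcp(q):
    p,r6=fk(K["p"],q);return p,r6*M.inv()
def ik(pos,Rg,seed):
    def f(q):
        p,o=tcp(q);return np.r_[(p-pos)*5,(Rg.inv()*o).as_rotvec()]
    s=least_squares(f,np.clip(seed,lo+1e-3,hi-1e-3),bounds=(lo,hi),xtol=1e-12,ftol=1e-12);return s.x,np.abs(s.fun).max()
def iks(pos,Rg,n=40,rng=np.random.default_rng(0)):
    out=[]
    for _ in range(n):
        q,e=ik(pos,Rg,rng.uniform(lo,hi))
        if e<1e-4 and not any(np.abs(q-o).max()<.02 for o in out): out.append(q)
    return out
mat=np.array([.497,-.001,.0])
px=np.radians(-142)
def platepose(c=(.608,.282),yaw=px): return np.array([c[0],c[1],.010]),R.from_euler("z",yaw)
def Rtool(phi,sy): # tool in plate frame
    return Rax([np.sin(phi),0,-np.cos(phi)],[0,sy,0])
RF=R.from_matrix(np.c_[[0,-1,0],[0,0,1],[-1,0,0]]) # plate final
def grasp(phi,sy,g,pp): # g=(x,z) grasp point in plate
    T=Rtool(phi,sy);t=np.array([g[0],0,g[1]])+T.apply([0,0,.0195])
    G=(pp[0]+pp[1].apply(t),pp[1]*T)
    F=(mat+[0,0,.154]+RF.apply(t-[0,0,.027]),RF*T)
    return G,F
E
cat > try.py <<'E'
from kin import *
np.set_printoptions(precision=2,suppress=True)
print(tcp(Q[-1])[0]-Pp[-1],(tcp(Q[-1])[1].inv()*Rt[-1]).magnitude())
for ph in range(-75,80,15):
    for sy in(1,-1):
        G,F=grasp(np.radians(ph),sy,(0,.036),platepose())
        a=iks(*G,n=12);b=iks(*F,n=12)
        print(ph,sy,"G",*a,"F",*b)
E
time python3 try.py
```

```text
[-0.  0.  0.] 3.885780586188048e-16
-75 1 G [-0.08  0.69 -0.58 -2.32 -1.1  -1.8 ] F [-0.62  0.71 -0.07 -1.31 -1.82 -0.75]
-75 -1 G [-0.08  0.69 -0.58 -2.32 -1.1   1.34] F [-0.62  0.71 -0.07 -1.31 -1.82  2.39]
-60 1 G [ 0.08  0.46 -0.42 -2.04 -0.56 -2.29] F [-0.7   0.64 -0.28 -1.43 -1.68 -0.65]
-60 -1 G [ 0.08  0.46 -0.42 -2.04 -0.56  0.85] F [-0.7   0.64 -0.28 -1.43 -1.68  2.5 ]
-45 1 G [ 0.56  0.38 -0.34 -0.77 -0.1   2.41] F [-0.78  0.59 -0.48 -1.57 -1.57 -0.5 ]
-45 -1 G [ 0.56  0.38 -0.34 -0.77 -0.1  -0.73] F [-0.78  0.59 -0.48 -1.57 -1.57  2.65]
-30 1 G [ 0.67  0.39 -0.4   0.01 -0.25  1.56] F [-0.85  0.59 -0.7  -1.76 -1.52 -0.28]
-30 -1 G [ 0.67  0.39 -0.4   0.01 -0.25 -1.58] F [-0.85  0.59 -0.7  -1.76 -1.52  2.86]
-15 1 G [ 0.67  0.48 -0.15  0.   -0.68  1.57] F [-0.88  0.71 -0.94 -2.   -1.6   0.07]
-15 -1 G [ 0.67  0.48 -0.15  0.   -0.68 -1.58] F
0 1 G [ 0.67  0.61  0.12  0.   -1.09  1.57] F
0 -1 G [ 0.67  0.61  0.12 -0.   -1.09 -1.57] F
15 1 G [ 0.67  0.78  0.42 -0.   -1.47  1.57] F
15 -1 G [ 0.67  0.78  0.42 -0.   -1.47 -1.57] F
30 1 G [ 0.67  0.98  0.75 -0.   -1.86  1.57] F
30 -1 G [ 0.67  0.98  0.75 -0.   -1.86 -1.57] F
45 1 G [ 0.67  1.25  1.2  -0.   -2.3   1.57] F
45 -1 G [ 0.67  1.25  1.2  -0.   -2.3  -1.57] F
60 1 G F [ 0.87  0.65 -1.    1.22 -1.55 -0.07]
60 -1 G F
75 1 G F [ 0.86  0.72 -0.75  0.98 -1.63  0.08]
75 -1 G F
real	1m4.193s
user	1m4.030s
sys	0m0.576s
```

```bash
cat > try2.py <<'E'
from kin import *
np.set_printoptions(precision=3,suppress=True)
def pts(q):
    p=K["p"];R1=rv(Z,q[0]);R2=R1*rv(Y,q[1]);R3=R2*rv(Y,-q[2]);R4=R3*rv(X,s4*q[3]);R5=R4*rv(Y,-q[4])
    a=R1.apply(p[:3]);b=a+R2.apply([p[3],0,p[4]]);c=b+R3.apply(p[5:8]);d=c+R5.apply([0,p[9],0]);return b,c,d,d+R5.apply([p[8],0,0])
for ph in(-30,-37.5,-45,-60):
    G,F=grasp(np.radians(ph),1,(0,.036),platepose())
    for P,sd in((G,[.67,.39,-.4,.01,-.25,1.56]),(F,[-.82,.59,-.6,-1.65,-1.55,-.4])):
        q,e=ik(*P,sd);print(ph,e<1e-4,q);print(*pts(q))
E
python3 try2.py
```

```text
-30 True [ 0.668  0.394 -0.405  0.01  -0.248  1.557]
[0.157 0.124 0.629] [0.377 0.297 0.342] [0.473 0.177 0.343] [0.616 0.288 0.029]
-30 True [-0.848  0.589 -0.698 -1.763 -1.515 -0.278]
[ 0.191 -0.217  0.581] [ 0.266 -0.301  0.196] [ 0.191 -0.172  0.154] [0.505 0.009 0.154]
-37.5 False [ 0.652  0.383 -0.437 -0.189 -0.1    1.769]
[0.155 0.118 0.631] [0.372 0.284 0.338] [0.447 0.15  0.318] [0.618 0.289 0.031]
-37.5 True [-0.817  0.582 -0.589 -1.663 -1.532 -0.398]
[ 0.196 -0.209  0.583] [ 0.303 -0.322  0.214] [ 0.216 -0.21   0.154] [0.503 0.011 0.154]
-45 True [ 0.564  0.377 -0.339 -0.771 -0.101  2.409]
[0.162 0.102 0.632] [0.417 0.264 0.369] [0.417 0.133 0.288] [0.619 0.29  0.032]
-45 True [-0.782  0.593 -0.482 -1.574 -1.569 -0.496]
[ 0.207 -0.205  0.58 ] [ 0.342 -0.339  0.227] [ 0.246 -0.243  0.154] [0.502 0.013 0.154]
-60 False [ 0.403  0.367 -0.28  -1.308 -0.193  3.02 ]
[0.172 0.073 0.634] [0.466 0.199 0.392] [0.399 0.126 0.274] [0.624 0.295 0.045]
-60 True [-0.704  0.642 -0.275 -1.427 -1.68  -0.645]
[ 0.238 -0.202  0.565] [ 0.424 -0.359  0.247] [ 0.317 -0.298  0.154] [0.498 0.016 0.154]
```

```bash
cat >> kin.py <<'E'
def jplan(wps,grip,q0=None,dmax=.15,step=4.5,ang=7.5,settle=2):
    """joint-space waypoints -> rows"""
    if q0 is None: q0=np.array(log()["joint_pos"])
    cp,cR=tcp(q0);rows=[];zs=[]
    for w in wps:
        w=np.array(w);a,b=q0,w;N=1
        while True:
            T=[tcp(a+(b-a)*i/N) for i in range(N+1)]
            if np.abs(b-a).max()/N<dmax and max(np.linalg.norm(T[i+1][0]-T[i][0]) for i in range(N))*100<step and max((T[i].__getitem__(1).inv()*T[i+1][1]).magnitude() for i in range(N))<np.radians(ang): break
            N+=1
        for p,o in T[1:]:
            d=np.round(cR.inv().apply(p-cp)*100,1);v=np.round((cR.inv()*o).as_rotvec(degrees=True),1)
            cp=cp+cR.apply(d/100);cR=cR*R.from_rotvec(v,degrees=True);zs.append(cp)
            rows.append(" ".join(f"{x:g}" for x in np.r_[d,v]+0.)+f" {grip}")
        q0=w
    rows+=[f"0 0 0 0 0 0 {grip}"]*settle
    print("path",np.round(zs,2).tolist())
    for i in range(0,len(rows),12): print(f"[{len(rows[i:i+12])}]","; ".join(rows[i:i+12]))
E
python3 - <<'E'
from kin import *
np.set_printoptions(precision=3,suppress=True)
G,F=grasp(np.radians(-30),1,(0,.039),platepose())
pre=(G[0]+[-.03,-.02,.16],G[1])
q,e=ik(*pre,[.668,.3,-.2,.01,-.3,1.557]);print(q,e)
jplan([q],-1)
E
```

```text
[ 0.674  0.145 -0.263  0.009 -0.639  1.553] 5.822842208402791e-13
path [[0.56, -0.18, 0.23], [0.57, -0.16, 0.22], [0.57, -0.14, 0.21], [0.57, -0.12, 0.2], [0.58, -0.1, 0.19], [0.58, -0.07, 0.18], [0.58, -0.05, 0.18], [0.58, -0.03, 0.17], [0.59, -0.0, 0.16], [0.59, 0.02, 0.16], [0.59, 0.05, 0.16], [0.59, 0.07, 0.16], [0.59, 0.1, 0.16], [0.59, 0.12, 0.16], [0.59, 0.15, 0.16], [0.59, 0.17, 0.17], [0.59, 0.2, 0.17], [0.59, 0.22, 0.18], [0.59, 0.25, 0.18], [0.59, 0.27, 0.19]]
[12] -2.1 -0.3 -0.6 1.5 -3.3 -6.2 -1; -2.1 -0.5 -0.5 1.8 -3.2 -6.3 -1; -2.1 -0.7 -0.5 2.2 -2.9 -6.2 -1; -2 -1 -0.6 2.5 -2.6 -6.1 -1; -2 -1.2 -0.5 2.7 -2.4 -6.2 -1; -1.8 -1.4 -0.5 3.1 -2 -6.1 -1; -1.7 -1.7 -0.5 3.2 -1.7 -6.1 -1; -1.5 -1.8 -0.5 3.4 -1.4 -6.1 -1; -1.3 -2.1 -0.4 3.5 -1 -6.1 -1; -1.2 -2.1 -0.4 3.6 -0.5 -6 -1; -0.9 -2.3 -0.5 3.6 -0.2 -6 -1; -0.6 -2.4 -0.3 3.6 0.2 -5.9 -1
[10] -0.4 -2.5 -0.4 3.5 0.6 -6 -1; -0.1 -2.5 -0.4 3.5 1 -5.8 -1; 0.1 -2.5 -0.3 3.3 1.3 -5.9 -1; 0.3 -2.5 -0.3 3.1 1.7 -5.8 -1; 0.6 -2.4 -0.3 2.9 2 -5.7 -1; 0.9 -2.3 -0.3 2.7 2.3 -5.7 -1; 1.1 -2.3 -0.2 2.4 2.5 -5.6 -1; 1.3 -2.1 -0.2 2.1 2.8 -5.6 -1; 0 0 0 0 0 0 -1; 0 0 0 0 0 0 -1
```

Request:
play_rows --targets "-2.1 -0.3 -0.6 1.5 -3.3 -6.2 -1; -2.1 -0.5 -0.5 1.8 -3.2 -6.3 -1; -2.1 -0.7 -0.5 2.2 -2.9 -6.2 -1; -2 -1 -0.6 2.5 -2.6 -6.1 -1; -2 -1.2 -0.5 2.7 -2.4 -6.2 -1; -1.8 -1.4 -0.5 3.1 -2 -6.1 -1; -1.7 -1.7 -0.5 3.2 -1.7 -6.1 -1; -1.5 -1.8 -0.5 3.4 -1.4 -6.1 -1; -1.3 -2.1 -0.4 3.5 -1 -6.1 -1; -1.2 -2.1 -0.4 3.6 -0.5 -6 -1; -0.9 -2.3 -0.5 3.6 -0.2 -6 -1; -0.6 -2.4 -0.3 3.6 0.2 -5.9 -1"

```text
clock: 13.72
eef_pos: [0.5891, 0.0687, 0.154]
eef_rot: [0.063, 0.983, -0.106, 0.134]
force: [-0.3, 0.5, -0.9]
width: 0.0852
gripper_force: 0.0
```

Request:
play_rows --targets "-0.4 -2.5 -0.4 3.5 0.6 -6 -0.5; -0.1 -2.5 -0.4 3.5 1 -5.8 -0.5; 0.1 -2.5 -0.3 3.3 1.3 -5.9 -0.5; 0.3 -2.5 -0.3 3.1 1.7 -5.8 -0.5; 0.6 -2.4 -0.3 2.9 2 -5.7 -0.5; 0.9 -2.3 -0.3 2.7 2.3 -5.7 -0.5; 1.1 -2.3 -0.2 2.4 2.5 -5.6 -0.5; 1.3 -2.1 -0.2 2.1 2.8 -5.6 -0.5; 0 0 0 0 0 0 -0.5; 0 0 0 0 0 0 -0.5"

```text
clock: 14.98
eef_pos: [0.5849, 0.2646, 0.188]
eef_rot: [-0.084, 0.915, 0.312, 0.242]
force: [0.6, 0.2, -0.5]
width: 0.0639
gripper_force: 0.0
```

Run:
```python
from h import *
np.set_printoptions(precision=4,suppress=True)
s=log();print(s["joint_pos"],s["eef_pos"],s["width"])
m,im,d=cam("wrist");W=cloud(m,d);np.savez("w3.npz",im=im,d=d,W=W,E=m["extrinsics"],c=[m["fov_y"],m["cx"],m["cy"]])
for t in("plate","notch","holder"): print(t,r.search_frame(t,"wrist")[:2])
P=W.reshape(-1,3);C=im.reshape(-1,3).astype(int)
k=(d.ravel()>0)&(np.hypot(P[:,0]-.608,P[:,1]-.282)<.05)
uv=np.argwhere(k.reshape(d.shape));print("px",uv.min(0),uv.max(0))
t=P[k&(P[:,2]>.055)&(P[:,2]<.072)];print("top",len(t),t.mean(0),np.sort(t[:,2])[[0,len(t)//2,-1]])
b=P[k&(P[:,2]>.018)&(P[:,2]<.026)];rc=cv2.minAreaRect(b[:,:2].astype(np.float32));print("block top",len(b),np.median(b[:,2]),rc)
if len(t)>10:
    rc=cv2.minAreaRect(t[:,:2].astype(np.float32));print(rc);vx=cv2.fitLine(t[:,:2].astype(np.float32),cv2.DIST_HUBER,0,.01,.01).ravel();print(vx,np.degrees(np.arctan2(vx[1],vx[0])))
    a=vx[:2];e=(t[:,:2]-t[:,:2].mean(0))@a;print(np.percentile(e,[0,2,50,98,100]))
cc=uv.mean(0).astype(int)
cv2.imwrite("pics/w3.png",cv2.resize(im[max(0,cc[0]-80):cc[0]+80,max(0,cc[1]-105):cc[1]+105,::-1],(788,600),interpolation=cv2.INTER_CUBIC));print(cc)
```

```text
[ 0.6696  0.1475 -0.2667  0.0051 -0.6393  1.5548] [0.5849 0.2646 0.188 ] 0.0639340488809543
plate [{'at': [255.5, 229.8], 'confidence': 0.72}]
notch []
holder [{'at': [262.4, 226.3], 'confidence': 0.74}, {'at': [256.5, 226.6], 'confidence': 0.64}]
px [190 158] [287 357]
top 587 [0.6059 0.2827 0.0634] [0.0552 0.0638 0.0659]
block top 1302 0.021836268172853224 ((0.6056854724884033, 0.2828368544578552), (0.048077307641506195, 0.04592834413051605), 34.99382019042969)
((0.6067376136779785, 0.2832939028739929), (0.05028453841805458, 0.008472161367535591), 35.31759262084961)
[0.8146 0.5801 0.6059 0.2827] 35.45571
[-0.0241 -0.0237 -0.0004  0.0249  0.0262]
[241 258]
```

View pics/w3.png

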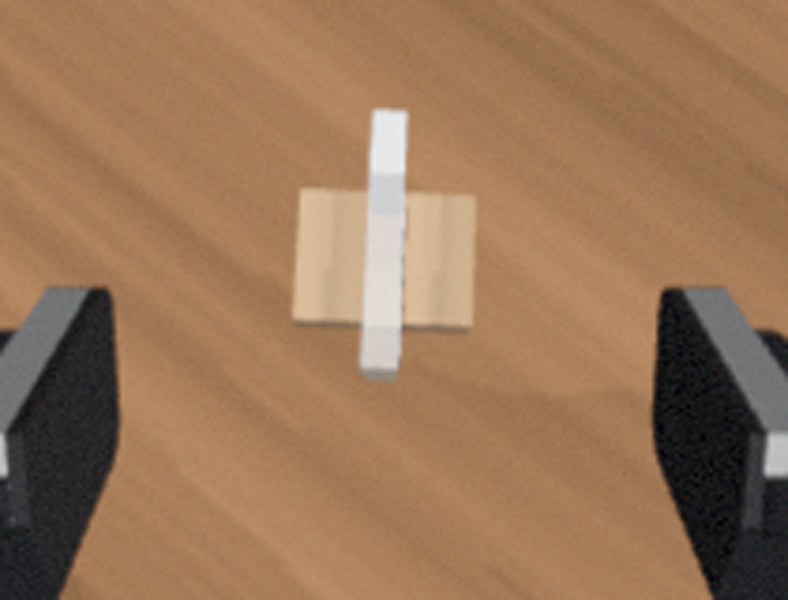

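```bash
cat > g.py <<'E'
from kin import *
PP=platepose((.6112,.2865),np.radians(-144.4))
G,F=grasp(np.radians(-30),1,(0,.039),PP)
E
python3 - <<'E'
from g import *
pre=(G[0]-G[1].apply([0,0,.07]),G[1])
print(G[0],ik(*G,[.668,.4,-.4,.01,-.25,1.557]))
plan([pre,G],-0.5,step=2.4,settle=1)
E
```

```text
[0.61912773 0.2921757  0.0321125 ] (array([ 0.68253881,  0.39356665, -0.44662602,  0.14721869, -0.21002261,
        1.37374886]), np.float64(8.212036606281004e-11))
[8] -0.99 -0.05 2.18 -0.3 0.1 0.4 -0.5; -1 -0.05 2.18 -0.3 0.1 0.5 -0.5; -1 -0.06 2.17 -0.3 0.1 0.4 -0.5; -1.01 -0.06 2.17 -0.3 0 0.5 -0.5; 0 0 2.33 0 0 0 -0.5; 0 0 2.34 0 0 0 -0.5; 0.01 0 2.33 0 0 0 -0.5; 0 0 0 0 0 0 -0.5
```

Request:
play_rows --targets "-1 -0.1 2.2 -0.3 0.1 0.4 -0.5; -1 0 2.2 -0.3 0.1 0.5 -0.5; -1 -0.1 2.2 -0.3 0.1 0.4 -0.5; -1 0 2.1 -0.3 0 0.5 -0.5; 0 0 2.3 0 0 0 -0.5; 0 0 2.3 0 0 0 -0.5; 0 0 2.3 0 0 0 -0.5; 0 0 0 0 0 0 -0.5; 0 0 0 0 0 0 -0.5" --grip_force 35

```text
clock: 16.3
eef_pos: [0.619, 0.2922, 0.0339]
eef_rot: [-0.079, 0.92, 0.295, 0.247]
force: [0.3, -0.8, 0.8]
width: 0.0638
gripper_force: 0.0
```

Run:
```python
from g import *
np.set_printoptions(precision=4,suppress=True)
s=log();print(s["eef_pos"]-G[0],s["force"],np.degrees((Rq(s["eef_rot"]).inv()*G[1]).as_rotvec()))
print("in tool mm",G[1].inv().apply(s["eef_pos"]-G[0])*1000)
```

```text
[-0.0001  0.      0.0018] [ 0.3144 -0.7534  0.8053] [-0.017  -0.0573  0.0146]
in tool mm [ 0.8098 -0.0699 -1.5923]
```

Well placed. Close, then lift a little and check.

Request:
play_rows --targets "0 0 0 0 0 0 0; 0 0 0 0 0 0 0.4; 0 0 0 0 0 0 0.7; 0 0 0 0 0 0 1; 0 0 0 0 0 0 1; 0 0 0 0 0 0 1; 0 0 0 0 0 0 1; 0 0 0 0 0 0 1" --grip_force 35

```text
clock: 17.3
eef_pos: [0.619, 0.2924, 0.0338]
eef_rot: [-0.079, 0.919, 0.295, 0.247]
force: [-3.5, -1.2, 5.6]
width: 0.0075
gripper_force: 37.7
```

Run:
```python
from g import *
np.set_printoptions(precision=4,suppress=True)
s=log();print(s["eef_pos"]-G[0],s["force"],s["wrist_torque"],s["joint_pos"])
p=np.array(s["eef_pos"]);q=Rq(s["eef_rot"])
e=plan([(p+[0,0,.03],q),(p+[-.03,-.03,.2],q)],1,step=3,settle=1)
```

```text
[-0.0001  0.0002  0.0017] [-3.4508 -1.2337  5.5988] [-0.7333  1.4458  0.1549] [ 0.6829  0.3908 -0.445   0.1439 -0.213   1.3772]
[8] 1.5 0 -2.6 0 0 0 1; 0.82 0.11 -2.8 0 0 0 1; 0.82 0.12 -2.8 0 0 0 1; 0.82 0.11 -2.8 0 0 0 1; 0.81 0.12 -2.8 0 0 0 1; 0.82 0.11 -2.8 0 0 0 1; 0.81 0.12 -2.81 0 0 0 1; 0 0 0 0 0 0 1
```

Request:
play_rows --targets "0.5 0 -0.9 0 0 0 1; 0.5 0 -0.9 0 0 0 1; 0.8 0 -1.3 0 0 0 1; 0.8 0.1 -2.8 0 0 0 1; 0.8 0.1 -2.8 0 0 0 1; 0.8 0.1 -2.8 0 0 0 1; 0.8 0.1 -2.8 0 0 0 1; 0.8 0.1 -2.8 0 0 0 1; 0 0 0 0 0 0 1; 0 0 0 0 0 0 1"

```text
clock: 18.55
eef_pos: [0.5926, 0.2675, 0.2099]
eef_rot: [-0.08, 0.92, 0.295, 0.246]
force: [-0.1, -0.2, -1.1]
width: 0.0073
gripper_force: 36.8
```

Run:
```python
from g import *
np.set_printoptions(precision=4,suppress=True)
s=log();print(s["eef_pos"],s["force"],s["width"],s["joint_pos"])
m,im,d=cam("wrist");W=cloud(m,d);np.savez("w4.npz",im=im,d=d,W=W)
# cloud in plate frame as predicted (grasp offset 1.6mm back)
q=Rq(s["eef_rot"]);P=q.inv().apply(W.reshape(-1,3)-s["eef_pos"])
k=(d.ravel()>0)&(abs(P[:,1])<.008)&(P[:,2]>-.03)&(P[:,2]<.06)&(abs(P[:,0])<.06)
T=Rtool(np.radians(-30),1);t=np.array([0,0,.039])+T.apply([0,0,.0195-.0017])
X=T.apply(P[k])+t
print(k.sum(),np.percentile(X,[0,2,50,98,100],axis=0))
top=X[X[:,2]>.045];
if len(top)>20:
    c=np.polyfit(top[:,0],top[:,2],1);print("top tilt deg",np.degrees(np.arctan(c[0])),c[1]);print("top x",np.percentile(top[:,0],[1,99]))
    print("yaw in y",np.degrees(np.arctan(np.polyfit(top[:,0],top[:,1],1)[0])))
qF,e=ik(*F,[-.848,.589,-.698,-1.763,-1.515,-.278]);print(qF,e)
mid=(np.array(s["joint_pos"])+qF)/2
jplan([qF],1,settle=3)
```

```text
[0.5926 0.2675 0.2099] [-0.1391 -0.186  -1.0836] 0.0073355813970296755 [ 0.6797  0.1402 -0.2347  0.0452 -0.6736  1.4849]
1861 [[-0.0308 -0.008   0.0311]
 [-0.0297 -0.0074  0.0351]
 [-0.0113 -0.0005  0.0528]
 [-0.0016  0.0074  0.0546]
 [ 0.0013  0.008   0.0556]]
top tilt deg -3.3659568153996515 0.052344829732304615
top x [-0.0185 -0.0005]
yaw in y 2.8230218700173735
[-0.8534  0.5893 -0.7032 -1.7573 -1.5179 -0.2733] 3.439783180514411e-13
path [[0.58, 0.24, 0.18], [0.57, 0.22, 0.16], [0.56, 0.2, 0.14], [0.55, 0.18, 0.12], [0.53, 0.16, 0.1], [0.52, 0.14, 0.08], [0.5, 0.13, 0.07], [0.48, 0.12, 0.05], [0.47, 0.11, 0.04], [0.45, 0.1, 0.03], [0.43, 0.1, 0.02], [0.41, 0.09, 0.01], [0.4, 0.09, 0.0], [0.38, 0.09, -0.0], [0.37, 0.1, -0.01], [0.36, 0.1, -0.01], [0.35, 0.1, -0.01], [0.34, 0.11, -0.01], [0.33, 0.11, -0.0], [0.33, 0.12, -0.0], [0.33, 0.13, 0.0], [0.33, 0.13, 0.01], [0.33, 0.14, 0.01], [0.34, 0.14, 0.02], [0.34, 0.14, 0.03], [0.35, 0.14, 0.04], [0.36, 0.14, 0.05], [0.37, 0.14, 0.06], [0.38, 0.14, 0.07], [0.39, 0.14, 0.08], [0.41, 0.13, 0.09], [0.42, 0.12, 0.1], [0.44, 0.11, 0.11], [0
[... 541 characters left out ...]
2.7 6.7 1; -0.6 0.8 0.4 0.8 -2.7 6.7 1; -0.6 0.7 0.3 0.9 -2.9 6.7 1; -0.6 0.6 0.2 0.9 -3 6.5 1; -0.6 0.4 0.2 0.9 -3.1 6.5 1; -0.7 0.3 0.2 0.8 -3.2 6.4 1; -0.7 0.2 0 0.8 -3.4 6.2 1; -0.8 0.1 0 0.8 -3.4 6.2 1; -1 0 0 0.7 -3.6 6.1 1
[12] -1 0 -0.1 0.6 -3.7 5.9 1; -1.2 -0.1 -0.2 0.6 -3.9 5.9 1; -1.2 -0.1 -0.2 0.4 -4 5.7 1; -1.5 -0.1 -0.2 0.3 -4 5.6 1; -1.5 -0.1 -0.3 0.1 -4.2 5.4 1; -1.7 -0.2 -0.3 0 -4.3 5.4 1; -1.9 0 -0.3 -0.2 -4.4 5.1 1; -1.9 0 -0.4 -0.3 -4.4 5.1 1; -2.1 0.1 -0.4 -0.6 -4.5 4.9 1; -2.3 0.1 -0.5 -0.7 -4.6 4.8 1; -2.3 0.3 -0.4 -0.9 -4.5 4.6 1; -2.5 0.4 -0.4 -1.2 -4.6 4.5 1
[5] -2.6 0.5 -0.5 -1.4 -4.6 4.4 1; -2.7 0.7 -0.5 -1.5 -4.6 4.2 1; 0 0 0 0 0 0 1; 0 0 0 0 0 0 1; 0 0 0 0 0 0 1
```

```bash
cat >> kin.py <<'E'
def pts(q):
    p=K["p"];R1=rv(Z,q[0]);R2=R1*rv(Y,q[1]);R3=R2*rv(Y,-q[2]);R4=R3*rv(X,s4*q[3]);R5=R4*rv(Y,-q[4])
    a=R1.apply(p[:3]);b=a+R2.apply([p[3],0,p[4]]);c=b+R3.apply(p[5:8]);d=c+R5.apply([0,p[9],0]);return b,c,d,d+R5.apply([p[8],0,0])
E
python3 - <<'E'
from g import *
np.set_printoptions(precision=2,suppress=True)
q0=np.array(r.state()["joint_pos"]);qF,_=ik(*F,[-.848,.589,-.698,-1.763,-1.515,-.278])
for raise3,lift2 in((0,.35),(.3,.2),(.45,.1),(.45,.0),(.6,0)):
    mid=(q0+qF)/2+[0,-lift2,raise3,0,0,0]
    S=[q0+(mid-q0)*t for t in np.linspace(0,1,9)]+[mid+(qF-mid)*t for t in np.linspace(0,1,9)]
    A=np.array([pts(q) for q in S]);print(raise3,lift2,"minz tcp",A[:,3,2].min(),"d",A[:,2,2].min(),"min r c,d,t",np.hypot(A[:,1:,0],A[:,1:,1]).min(0),"max r",np.hypot(A[:,3,0],A[:,3,1]).max())
    print(A[::2,3].tolist() if 0 else A[::3,3])
E
```

```text
0 0.35 minz tcp 0.09724769468101863 d 0.1539999676362188 min r c,d,t [0.36 0.26 0.38] max r 0.6500013015018454
[[0.59 0.27 0.21]
 [0.5  0.13 0.13]
 [0.41 0.1  0.1 ]
 [0.37 0.11 0.12]
 [0.37 0.14 0.1 ]
 [0.44 0.1  0.13]]
0.3 0.2 minz tcp 0.10565375635232394 d 0.1539999676362187 min r c,d,t [0.4  0.26 0.46] max r 0.6500013015018454
[[0.59 0.27 0.21]
 [0.56 0.15 0.15]
 [0.52 0.11 0.14]
 [0.52 0.1  0.17]
 [0.46 0.1  0.11]
 [0.47 0.08 0.13]]
0.45 0.1 minz tcp 0.10139714069918776 d 0.1539999676362188 min r c,d,t [0.4  0.26 0.49] max r 0.6500013015018454
[[0.59 0.27 0.21]
 [0.58 0.17 0.16]
 [0.58 0.12 0.15]
 [0.6  0.09 0.18]
 [0.5  0.09 0.1 ]
 [0.48 0.07 0.12]]
0.45 0.0 minz tcp 0.07444202871619873 d 0.1539999676362188 min r c,d,t [0.4  0.26 0.49] max r 0.6500013015018454
[[0.59 0.27 0.21]
 [0.58 0.17 0.14]
 [0.58 0.12 0.11]
 [0.6  0.09 0.12]
 [0.5  0.09 0.07]
 [0.48 0.07 0.11]]
0.6 0 minz tcp 0.0946513927065179 d 0.1539999676362188 min r c,d,t [0.4  0.26 0.5 ] max r 0.6758759718956041
[[0.59 0.27 0.21]
 [0.61 0.18 0.17]
 [0.64 0.12 0.16]
 [0.67 0.08 0.18]
 [0.54 0.07 0.1 ]
 [0.5  0.06 0.12]]
```

Run:
```python
from g import *
q0=np.array(r.state()["joint_pos"]);qF,_=ik(*F,[-.848,.589,-.698,-1.763,-1.515,-.278])
mid=(q0+qF)/2+[0,-.35,.35,0,0,0]
jplan([mid,qF],1,settle=2,ang=9,dmax=.2)
```

```text
path [[0.59, 0.24, 0.21], [0.59, 0.22, 0.2], [0.58, 0.2, 0.2], [0.58, 0.18, 0.2], [0.57, 0.17, 0.2], [0.56, 0.15, 0.2], [0.56, 0.14, 0.2], [0.55, 0.13, 0.2], [0.55, 0.12, 0.21], [0.54, 0.12, 0.21], [0.54, 0.11, 0.22], [0.54, 0.11, 0.23], [0.54, 0.1, 0.24], [0.54, 0.1, 0.25], [0.54, 0.1, 0.27], [0.53, 0.09, 0.24], [0.51, 0.09, 0.22], [0.5, 0.09, 0.2], [0.49, 0.09, 0.18], [0.49, 0.09, 0.17], [0.48, 0.1, 0.16], [0.47, 0.1, 0.15], [0.47, 0.1, 0.14], [0.47, 0.1, 0.14], [0.47, 0.1, 0.14], [0.47, 0.09, 0.14], [0.47, 0.09, 0.14], [0.47, 0.08, 0.14], [0.48, 0.07, 0.14], [0.48, 0.06, 0.15], [0.49, 0.04, 0.15], [0.5, 0.03, 0.15], [0.5, 0.01, 0.15]]
[12] -1.7 1.9 -0.5 0.6 -0.8 8.6 1; -1.3 1.8 -0.5 0.8 -0.7 8.5 1; -1.1 1.7 -0.5 0.9 -0.7 8.4 1; -0.8 1.6 -0.6 1.1 -0.5 8.3 1; -0.5 1.4 -0.7 1.2 -0.6 8.1 1; -0.4 1.3 -0.7 1.4 -0.5 8.1 1; -0.2 1 -0.8 1.6 -0.6 7.9 1; -0.1 0.7 -0.9 1.8 -0.6 7.7 1; 0 0.5 -0.9 1.9 -0.7 7.6 1; 0.1 0.3 -0.9 2 -0.7 7.4 1; 0 0.1 -1 2.3 -0.9 7.2 1; 0 -0.2 -1.1 2.3 -1.1 6.9 1
[12] 0 -0.5 -1.1 2.4 -1.2 6.8 1; -0.2 -0.6 -1.1 2.6 -1.4 6.6 1; -0.3 -0.8 -1.2 2.6 -1.5 6.3 1; 1.1 2.3 1.1 -1 -1.8 8.1 1; 1.1 2.1 1 -0.8 -1.9 8.3 1; 1.3 1.6 0.8 -0.6 -2 8.2 1; 1.2 1.4 0.7 -0.4 -2.2 8.2 1; 1.1 1 0.5 -0.3 -2.3 8.2 1; 1 0.8 0.4 -0.1 -2.5 8.2 1; 0.9 0.4 0.2 -0.1 -2.8 8.1 1; 0.7 0.3 0.2 0 -2.9 8 1; 0.4 0 0 0.1 -3.2 7.9 1
[11] 0.2 -0.1 -0.1 0 -3.4 7.8 1; -0.1 -0.3 -0.2 -0.1 -3.7 7.7 1; -0.3 -0.4 -0.3 -0.1 -3.8 7.6 1; -0.6 -0.3 -0.4 -0.3 -4.1 7.4 1; -0.9 -0.4 -0.5 -0.4 -4.3 7.2 1; -1.2 -0.3 -0.5 -0.5 -4.4 7.1 1; -1.5 -0.3 -0.5 -0.8 -4.6 7 1; -1.6 -0.1 -0.6 -1 -4.7 6.8 1; -2 0 -0.6 -1.2 -4.8 6.6 1; 0 0 0 0 0 0 1; 0 0 0 0 0 0 1
```

Request:
play_rows --targets "-1.7 1.9 -0.5 0.6 -0.8 8.6 1; -1.3 1.8 -0.5 0.8 -0.7 8.5 1; -1.1 1.7 -0.5 0.9 -0.7 8.4 1; -0.8 1.6 -0.6 1.1 -0.5 8.3 1; -0.5 1.4 -0.7 1.2 -0.6 8.1 1; -0.4 1.3 -0.7 1.4 -0.5 8.1 1; -0.2 1 -0.8 1.6 -0.6 7.9 1; -0.1 0.7 -0.9 1.8 -0.6 7.7 1; 0 0.5 -0.9 1.9 -0.7 7.6 1; 0.1 0.3 -0.9 2 -0.7 7.4 1; 0 0.1 -1 2.3 -0.9 7.2 1; 0 -0.2 -1.1 2.3 -1.1 6.9 1"

```text
clock: 20.1
eef_pos: [0.5366, 0.1072, 0.2299]
eef_rot: [-0.355, 0.823, -0.441, 0.031]
force: [-0.1, -0.9, -1.0]
width: 0.0072
gripper_force: 36.7
```

Request:
play_rows --targets "0 -0.5 -1.1 2.4 -1.2 6.8 1; -0.2 -0.6 -1.1 2.6 -1.4 6.6 1; -0.3 -0.8 -1.2 2.6 -1.5 6.3 1; 1.1 2.3 1.1 -1 -1.8 8.1 1; 1.1 2.1 1 -0.8 -1.9 8.3 1; 1.3 1.6 0.8 -0.6 -2 8.2 1; 1.2 1.4 0.7 -0.4 -2.2 8.2 1; 1.1 1 0.5 -0.3 -2.3 8.2 1; 1 0.8 0.4 -0.1 -2.5 8.2 1; 0.9 0.4 0.2 -0.1 -2.8 8.1 1; 0.7 0.3 0.2 0 -2.9 8 1; 0.4 0 0 0.1 -3.2 7.9 1"

```text
clock: 21.6
eef_pos: [0.4669, 0.0967, 0.1393]
eef_rot: [0.399, -0.226, 0.793, 0.401]
force: [-0.7, 0.4, -1.4]
width: 0.0076
gripper_force: 36.9
```

Request:
play_rows --targets "0.2 -0.1 -0.1 0 -3.4 7.8 1; -0.1 -0.3 -0.2 -0.1 -3.7 7.7 1; -0.3 -0.4 -0.3 -0.1 -3.8 7.6 1; -0.6 -0.3 -0.4 -0.3 -4.1 7.4 1; -0.9 -0.4 -0.5 -0.4 -4.3 7.2 1; -1.2 -0.3 -0.5 -0.5 -4.4 7.1 1; -1.5 -0.3 -0.5 -0.8 -4.6 7 1; -1.6 -0.1 -0.6 -1 -4.7 6.8 1; -2 0 -0.6 -1.2 -4.8 6.6 1; 0 0 0 0 0 0 1; 0 0 0 0 0 0 1"

```text
clock: 22.98
eef_pos: [0.5026, 0.0089, 0.1547]
eef_rot: [0.354, 0.352, 0.613, 0.612]
force: [0.1, -0.3, -1.7]
width: 0.0074
gripper_force: 36.8
```

Run:
```python
from g import *
np.set_printoptions(precision=4,suppress=True)
s=log();print(s["clock"],s["joint_pos"],s["width"]);print("pos err",s["eef_pos"]-F[0],"rot",np.degrees((Rq(s["eef_rot"]).inv()*F[1]).as_rotvec()))
plan([F],1)
for n in("scene","side"):
    m,im,d=cam(n);W=cloud(m,d);np.savez(n+"5.npz",im=im,d=d,W=W)
    P=W.reshape(-1,3);C=im.reshape(-1,3).astype(int);D=P-(mat+[0,0,.154])
    k=(d.ravel()>0)&(abs(D[:,2])<.03)&(np.abs(D[:,:2]).max(1)<.055)&(C.min(1)>85)
    q=P[k];print(n,k.sum(),q.min(0),q.max(0),np.median(q,0))
    A=np.c_[q[:,:2]-q[:,:2].mean(0),np.ones(len(q))]
    c=np.linalg.lstsq(A,q[:,2],rcond=None)[0];res=q[:,2]-A@c;g=abs(res)<.003;c=np.linalg.lstsq(A[g],q[g,2],rcond=None)[0];print("tilt deg x,y",np.degrees(c[:2]),c[2],np.std(res[g]))
    print("rect",cv2.minAreaRect(q[:,:2].astype(np.float32)))
    uv=proj(m,[mat+[0,0,.154]])[0].astype(int)
    cv2.imwrite(f"pics/f_{n}.png",cv2.resize(im[uv[1]-50:uv[1]+50,uv[0]-65:uv[0]+65,::-1],(780,600),interpolation=cv2.INTER_CUBIC))
    print({t:[(o["at"],round(o["confidence"],2)) for o in r.search_frame(t,n)[:2]] for t in("plate","notch","mug_handle")}, proj(m,[mat+[0,0,.154],mat+[-.021,.025,.154]]))
```

```text
22.975 [-0.8517  0.5871 -0.7014 -1.7579 -1.5174 -0.2745] 0.0074107837865288
pos err [0.0007 0.0001 0.0007] rot [ 0.0291 -0.0578  0.1591]
[3] 0.02 -0.07 -0.07 0 -0.1 0.2 1; 0 0 0 0 0 0 1; 0 0 0 0 0 0 1
scene 177 [ 0.4609 -0.0355  0.1483] [0.5318 0.0307 0.1682] [ 0.5061 -0.0116  0.1579]
tilt deg x,y [-2.0024  1.978 ] 0.15812883801353314 0.0013690690236624905
rect ((0.496123343706131, -0.0022533386945724487), (0.06654231995344162, 0.06979043781757355), 88.38642120361328)
{'plate': [([318.7, 231.0], 0.74)], 'notch': [([283.5, 179.4], 0.54), ([278.6, 254.3], 0.34)], 'mug_handle': [([180.3, 230.1], 0.87), ([245.0, 185.3], 0.6)]} [[243.8219 183.8382]
 [244.6306 179.0289]]
side 327 [ 0.4669 -0.0303  0.1503] [0.5276 0.0338 0.1729] [0.5023 0.0098 0.1586]
tilt deg x,y [-3.6323 -1.7162] 0.1589473275063559 0.0014637322756737637
rect ((0.49766260385513306, 0.0012861788272857666), (0.06131444498896599, 0.0630340427160263), 2.3535966873168945)
{'plate': [([267.6, 184.6], 0.58)], 'notch': [([266.7, 192.7], 0.52)], 'mug_handle': [([310.2, 121.5], 0.61)]} [[271.5585 187.6577]
 [272.9531 197.1897]]
```

Run:
```python
from g import *
np.set_printoptions(precision=4,suppress=True)
s=log();m,im,d=cam("wrist");W5=cloud(m,d)
l4=[json.loads(l) for l in open("log.jsonl")];l4=[l for l in l4 if abs(l["clock"]-18.55)<.05][0]
T=Rtool(np.radians(-30),1);t=np.array([0,0,.039])+T.apply([0,0,.0195-.0017])
for nm,W,e,q in(("w4",np.load("w4.npz")["W"],l4["eef_pos"],Rq(l4["eef_rot"])),("now",W5,s["eef_pos"],Rq(s["eef_rot"]))):
    X=T.apply(q.inv().apply(W.reshape(-1,3)-e))+t
    for lab,x0,x1,z0,z1 in(("top",-.0175,-.002,.046,.060),("floor",-.029,-.0205,.036,.048)):
        k=(abs(X[:,1])<.003)&(X[:,0]>x0)&(X[:,0]<x1)&(X[:,2]>z0)&(X[:,2]<z1);p=X[k]
        if len(p)>20:
            v=cv2.fitLine(p[:,[0,2]].astype(np.float32),cv2.DIST_HUBER,0,.001,.01).ravel();print(nm,lab,len(p),"slope",np.degrees(np.arctan(v[1]/v[0])),"at",v[2:])
    for z0,z1 in ((.045,.06),(.03,.045)):
        k=(X[:,0]>-.034)&(X[:,0]<.0)&(abs(X[:,1])<.012)&(X[:,2]>z0)&(X[:,2]<z1);p=X[k]
        b=np.linspace(-.03,-.002,8);print(nm,z0,[(round(b[i],3),int(g.sum()),np.round(np.median(p[g],0)[1:],4).tolist(),np.round(np.percentile(p[g,1],[5,95]),4).tolist()) for i in range(7) if (g:=(p[:,0]>b[i])&(p[:,0]<b[i+1])).sum()>8])
```

```text
w4 top 651 slope -0.7080302 at [-0.0097  0.0535]
w4 floor 265 slope -0.7215189 at [-0.0249  0.0416]
w4 0.045 [(np.float64(-0.022), 38, [-0.0007, 0.0536], [-0.0039, 0.0027]), (np.float64(-0.018), 211, [-0.0008, 0.0536], [-0.0043, 0.0026]), (np.float64(-0.014), 222, [-0.0008, 0.0535], [-0.0043, 0.0026]), (np.float64(-0.01), 393, [-0.0005, 0.0529], [-0.0093, 0.0083]), (np.float64(-0.006), 585, [-0.0005, 0.0535], [-0.01, 0.0092])]
w4 0.03 [(np.float64(-0.03), 162, [-0.0004, 0.0416], [-0.0043, 0.003]), (np.float64(-0.026), 173, [-0.0009, 0.0417], [-0.0043, 0.0027]), (np.float64(-0.022), 38, [-0.0009, 0.0412], [-0.0043, 0.0026]), (np.float64(-0.018), 85, [0.0039, 0.0342], [-0.0104, 0.0091]), (np.float64(-0.014), 226, [0.0041, 0.0393], [-0.0104, 0.0096]), (np.float64(-0.01), 113, [0.0053, 0.0435], [-0.0113, 0.0117]), (np.float64(-0.006), 19, [0.0112, 0.0438], [0.0083, 0.0118])]
now top 654 slope -0.2793566 at [-0.0095  0.0547]
now floor 236 slope 2.2182453 at [-0.0254  0.0427]
now 0.045 [(np.float64(-0.022), 85, [-0.0004, 0.0546], [-0.0039, 0.0031]), (np.float64(-0.018), 220, [-0.0004, 0.0547], [-0.0039, 0.003]), (np.float64(-0.014), 240, [-0.0004, 0.0547], [-0.0042, 0.0034]), (np.float64(-0.01), 488, [-0.0002, 0.052], [-0.0093, 0.0089]), (np.float64(-0.006), 608, [-0.0, 0.0549], [-0.0099, 0.0099])]
now 0.03 [(np.float64(-0.03), 178, [-0.0004, 0.0427], [-0.0039, 0.0034]), (np.float64(-0.026), 175, [-0.0004, 0.0427], [-0.0042, 0.003]), (np.float64(-0.018), 133, [0.0043, 0.0358], [-0.01, 0.0095]), (np.float64(-0.014), 226, [0.0043, 0.0416], [-0.0102, 0.011]), (np.float64(-0.01), 38, [0.011, 0.0411], [-0.0119, 0.0119])]
```

Run:
```python
from hang import *
np.set_printoptions(precision=3,suppress=True)
z=np.load("scene5.npz");P=z["W"].reshape(-1,3);C=z["im"].reshape(-1,3).astype(int)
k=(np.hypot(P[:,0]-.55,P[:,1]+.29)<.1)&(P[:,2]>.08)&(C.min(1)>100)
print(k.sum(),P[k].min(0),P[k].max(0),np.median(P[k],0),at(.05,.2035))
s=r.state();print(s["clock"],abs(np.array(s["dq"])).max(),s["force"],s["gripper_force"])
if k.sum()>100 and P[k][:,2].max()<.25: r.sign_off();print("signed")
```

```text
521 [ 0.53  -0.367  0.123] [ 0.629 -0.281  0.241] [ 0.569 -0.337  0.169] [ 0.554 -0.326  0.203]
23.425 0.00312638270109415 [-0.37   0.151 -1.041] 36.83974389844025
the job is handed in; nothing more can be done
signed
```

The small mug hangs by its handle on the free hook, and the job is handed in at 23.4 s. The sample is held still about 15 cm above the mat's middle, label up, frosted end on the left and notched edge towards the robot. By the wrist camera it sits within about 1 mm and 1° of the planned pose.

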